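Shut down the slip-casting station

TASK

Shut the casting station down for the night. First clear the loose kit at the front right of the bench into the wooden tray, the low pieces (sprig moulds and wedge, as many as are out) in its far compartment, and only then the tall ones (test cup and timer, upright) in its near compartment. Then push the blanking coupling fully home on the grooved standpipe with its cam arms still raised, swing its two cam arms fully down one after the other, and last turn the regulator knob so that its pointer stands at the brass index mark; leave the clay lump and the red rubber rib alone.

Things in the scene. Friction and masses are not known exactly. Their poses are not given: they have to be found in the camera images.
- sprig_mould_1_mid (a point): Larger white plaster sprig mould, a block 50 (own x) x 62 (own y) x 26 mm with a flower on top; low piece; the point is the centre of the block, z up. May be absent.
- sprig_mould_2_mid (a point): Smaller white plaster sprig mould, a block 40 (own x) x 50 (own y) x 26 mm with a flower on top; low piece; the point is the centre of the block, z up. May be absent.
- wedge_1_mid (a point): Wooden wedge, 32 wide (own x, parallel side faces) x 85 long (own y) x 26 mm high at its thick end; its top slopes along y; low piece; the point is the middle of its length and width, 13 mm above its underside. May be absent.
- cup_test_b_mid (a point): Terracotta test cup, open above, 62 mm across the rim and about 50 mm across the foot, 53 mm high; tall piece; the point is on its axis half-way up, z up. May be absent.
- timer_mid (a point): Wind-up timer standing upright near the robot at the front right (another, far back at the right, is no part of the job), box 30 thick (own x) x 64 wide (own y) x 64 mm high, with a round dial that stands 10 mm out of its -x face; tall piece; the point is the centre of the box, z up; the two 64 mm-apart side faces are flat. May be absent.
- tray: Wooden kit tray fixed on the bench, 230 (own x) x 280 (own y) x 24 mm outside, walls and floor 5 mm; one wall of the same height along its y axis at x = 0 parts it into the far compartment (+x, about 107 x 270 mm) and the near one (-x, same size). Origin: centre of its underside.
- coupling_grip (a point): Blanking coupling, a loose aluminium cap about 0.35 kg, standing mouth down: body 68 mm across and 62 mm high, above it a round neck 33 mm across from 62 to 105 mm over its bottom rim, to be gripped. The point is on the axis in the neck, 85 mm above the bottom rim; z up, x towards cam arm a. The arms lie in the x-z plane: their pivots are 40 mm from the axis at +x (a) and -x (b), 59 mm below this point. The bore is open below, 51 mm wide and 54 mm deep.
- coupling_seat (a point): Centre of the flat inner end of the coupling's bore, 54 mm above its bottom rim; meets adaptor_top when fully home.
- cam_a (a joint): Cam arm a (flat brass arm 18 mm wide, 7 mm thick, 66 mm from pivot to end, then a pull ring of 20 mm) on the coupling's +x side. 0: points outward and 0.45 rad above level (starts at 0 to 0.3); grows as it swings down; 1.5: fully down, at its stop, pointing outward and 1.05 rad below level. It stays where it is left; about 0.12 N m turns it. Its cam nose enters the adaptor's groove and locks the coupling; unless the coupling is home the nose strikes the pipe.
- cam_b (a joint): Cam arm b, the same on the coupling's -x side.
- cam_a_ring (a point): Centre of the pull ring at the end of cam arm a, 72 mm from the pivot.
- cam_b_ring (a point): Centre of the pull ring at the end of cam arm b, 72 mm from the pivot.
- adaptor_top (a point): Centre of the top end of the fixed upright standpipe with its grooved aluminium adaptor, 134 mm above the bench: tapered top 36 mm across, lip 48 mm, groove below. Frame of the manifold, z up; -y points to the regulator 220 mm away. A 22 mm pipe whose top is 37 mm above the bench runs between them. The coupling goes on in any yaw.
- knob_grip (a point): Black regulator knob (fixed housing, 92 mm across and 42 mm high, turning about the vertical): a bar 56 long (own x) x 14 wide x 32 mm high; this point is on its axis, 14 mm below the bar's top and 69 mm above the bench; own x points to the pointer end, marked white. About 0.05 N m turns it.
- knob (a joint): Angle of the knob in its housing, rad, counter-clockwise seen from above; range -1.7 to 1.7; starts 0.4 to 1.6 rad clockwise of the mark.
- pointer_tip (a point): Outer end of the knob's white pointer, 30 mm from its axis.
- index_mark (a point): Inner end of the raised brass index mark on the ring round the knob, 30 mm from the knob's axis; the ring is fixed, but at another angle from start to start.
- clay_lump: Brown clay lump at the right, behind the kit (the nearer of two), 52 x 74 x 40 mm, a bystander. Origin: centre of its underside.
- rib_rubber: Red rubber rib, 44 x 110 x 9 mm, a bystander. Origin: centre of its underside.

How it is judged:
On the way, in this order (a step that is already met when the one before it is completed fails the run):
1. all low pieces present are in the far compartment, no tall one in the tray yet (x of sprig_mould_1_mid in the frame of tray between 0.005 and 0.108 m and y of sprig_mould_1_mid in the frame of tray between -0.132 and 0.132 m and z of each of sprig_mould_1_mid, wedge_1_mid, sprig_mould_2_mid in the frame of tray below 0.03 m and x of wedge_1_mid in the frame of tray between 0.005 and 0.108 m and y of wedge_1_mid in the frame of tray between -0.132 and 0.132 m and x of sprig_mould_2_mid in the frame of tray between 0.005 and 0.108 m and y of sprig_mould_2_mid in the frame of tray between -0.132 and 0.132 m and not (x of cup_test_b_mid in the frame of tray between -0.112 and 0.112 m and y of cup_test_b_mid in the frame of tray between -0.132 and 0.132 m and z of cup_test_b_mid in the frame of tray below 0.09 m) and not (x of timer_mid in the frame of tray between -0.112 and 0.112 m and y of timer_mid in the frame of tray between -0.132 and 0.132 m and z of timer_mid in the frame of tray below 0.09 m)), for 0.2 s.
2. all tall pieces present stand upright in the near compartment (x of cup_test_b_mid in the frame of tray between -0.108 and -0.005 m and y of cup_test_b_mid in the frame of tray between -0.132 and 0.132 m and z of each of cup_test_b_mid, timer_mid in the frame of tray below 0.048 m and angle between each of cup_test_b_mid, timer_mid's own z axis and vertical below 0.15 rad and x of timer_mid in the frame of tray between -0.108 and -0.005 m and y of timer_mid in the frame of tray between -0.132 and 0.132 m), for 0.2 s.
3. the coupling is fully home with both cam arms still raised (distance between coupling_seat and adaptor_top below 0.006 m and angle between coupling_grip's own z axis and vertical below 0.06 rad and value of joint each of cam_a, cam_b below 0.9 rad), for 0.2 s.
4. one cam arm is fully down, the other still raised (distance between coupling_seat and adaptor_top below 0.006 m and angle between coupling_grip's own z axis and vertical below 0.06 rad and ((value of joint cam_a above 1.35 rad and value of joint cam_b below 0.9 rad) or (value of joint cam_b above 1.35 rad and value of joint cam_a below 0.9 rad))), for 0.2 s.
5. both cam arms are fully down (distance between coupling_seat and adaptor_top below 0.006 m and angle between coupling_grip's own z axis and vertical below 0.06 rad and value of joint each of cam_a, cam_b above 1.35 rad), for 0.2 s.
6. the knob's pointer is at the index mark (value of joint each of cam_a, cam_b above 1.35 rad and horizontal distance between pointer_tip and index_mark below 0.0035 m), for 0.2 s.
At the end, for the whole second after the job is handed in: Low pieces in the far compartment, tall ones upright (0.15 rad) in the near one; coupling home (seat within 6 mm of the adaptor top, tilt under 0.06 rad), both cam arms past 1.35 rad, pointer tip within 3.5 mm of the mark, knob at rest (all of step 2 and all of step 6 and x of sprig_mould_1_mid in the frame of tray between 0.005 and 0.108 m and y of sprig_mould_1_mid in the frame of tray between -0.132 and 0.132 m and z of each of sprig_mould_1_mid, wedge_1_mid, sprig_mould_2_mid in the frame of tray below 0.03 m and x of wedge_1_mid in the frame of tray between 0.005 and 0.108 m and y of wedge_1_mid in the frame of tray between -0.132 and 0.132 m and x of sprig_mould_2_mid in the frame of tray between 0.005 and 0.108 m and y of sprig_mould_2_mid in the frame of tray between -0.132 and 0.132 m and distance between coupling_seat and adaptor_top below 0.006 m and angle between coupling_grip's own z axis and vertical below 0.06 rad and velocity of joint knob below 0.05 rad/s); the robot touches nothing.
It fails at once if the clay lump or the rubber rib was moved more than 25 mm (distance of any of clay_lump, rib_rubber from where it was at the start of the episode above 0.025 m).
Of sprig_mould_1, wedge_1, sprig_mould_2 only 2 to 3 are there at a start; the rules pass over those that are not, and their reading is None.
Of cup_test_b, timer only 1 to 2 are there at a start; the rules pass over those that are not, and their reading is None.
At some moment in a run one of sprig_mould_1, wedge_1, sprig_mould_2 may be knocked a few centimetres aside while the robot is not near it.
It also fails if it takes over 210 s, if anything falls off the work surface, if the arm or the gripper's body presses on something with over 40 N, if the wrist force passes 120 N, or if a joint passes its speed limit or range.

ROBOT

A 6-joint arm with a two-finger parallel gripper is mounted at the origin on a cart in front of the work surface, level with it; the furniture and walls round the work are solid. World frame = base frame: x ahead of the robot, y to its left, z up, the work surface at z = 0. Lengths are in m, angles in rad, forces in N, time in s.
With the tool pointing down it reaches from about 0.425 to 0.95 m from the base axis. Payload 3.5 kg.
Tool frame: the origin (TCP) lies on the centre line of the jaws, within the pads' length; the fingertips stand 25 mm ahead of it and the grasp point (between the pads) lies 6 mm ahead of it (ctrl.finger_overhang is the distance from the TCP to the fingertips, in m); z points along the fingers, y is the line along which they close (so a half turn about z gives the same grasp; the last joint's range is limited). The gripper opens to 85 mm and grips with 20 to 120 N. Pads are 22 mm wide; open, the fingers measure 114 mm over their backs; the gripper's body (76 mm by 85 mm) begins 54 mm behind the grasp point. The pads swing forward as they close: fully open they stand 13 mm farther back than shut.
Start: joints at [0.961, 0.286, 1.577, -0, 1.279, -0.15], TCP at [0.3, 0.605, 0.256] pointing down, gripper open.
Joint ranges: [-2.77, 2.77], [-0.9, 2.22], [0.21, 2.48], [-1.53, 4.67], [0.24, 2.81], [-2.84, 2.84]. Speed limits (rad/s): [2.79, 2.79, 3.14, 3.14, 3.14, 3.14].

INTERFACE

Orientations are given as a unit quaternion [x, y, z, w].
In Python, from plant import get_state, imaging, job, ctrl gives the robot as it stands.
- The arm moves only by the tool jog_arm, never from a script. Its argument "increments" is a list of rows, each an object of numbers: "dx", "dy", "dz": the shift along the world's x, y, z each as a share of 12 cm, from -1 to 1; "ax", "ay", "az": the turn, a rotation vector about the world's x, y, z each as a share of pi/2 rad, from -1 to 1; "gripper": the gripper command: -1 is shut, 1 is fully open, values between are in proportion. A call has 1 to 10 rows; each row is the pose to reach, as a shift and turn from the pose commanded when the call began; what a row does not reach only later rows make up. A row lasts 1/10 s, in which the tool goes at most 50 mm and 8.59 degrees, less where a joint would pass 70% of its speed; a pose out of reach is approached as far as the arm can. A call with a number of a shift or a turn outside -1 to 1 is refused whole. A call with a gripper value outside its range is refused whole. The fingers move at their own pace and stop on an object; "force" is the grip in N (left out, the last holds). Time passes only in rows, so rows that repeat a pose let the fingers close. It gives the time, the measured TCP pose, the force, the opening and the grip force at its end, in the units of the state.
- get_state(): the state, without advancing time (a new reading comes with each control period).
- imaging.read_camera(name): name is "scene" or "top"; returns a dict with "frame" (480x640x3 uint8, blue, green, red), "depth" (480x640 float32, m along the optical axis (not along the pixel's ray), 0 where there is no reading), "camera_matrix" (3x3 intrinsics, pixels), "dist" ([k1, k2, p1, p2, k3] as OpenCV has them; the pictures are not rectified), "extrinsics" (4x4, takes a point from camera to world coordinates). Camera axes: x right, y up, looking along -z (the intrinsics and any distortion apply to the point x, -y, -z); pixel columns grow to the right and rows downward; lengths in m; the calibration is good to about 2 mm. A picture is of the moment at which its call begins.
- job.sign_off(): hands the job in; it is judged then, once.
The state is a dict: "time": time; "qpos": joint angles; "dq": joint speeds; "joint_efforts": joint torques, N m; "eef_pos": TCP position; "tcp_rot": TCP orientation; "contact_force": force on the tool from outside, world axes, zero at the start; "wrist_torque": the same for the moment, N m; "opening": opening from 0.0 (shut) to 1.0 (fully open); "finger_force": force on a finger pad.
Only numpy, scipy, OpenCV 4.12 (cv2) and the standard library are available. Lean on these libraries where they do the work, as an engineer would, in place of code of your own. Each camera call takes 0.05 s, during which the arm holds its last target. There are 200 camera calls.

## Working session

There is one attempt and no reset: what is moved stays moved. The work goes in short steps, Python scripts to look and compute and a tool call to move; the robot and the scene stay as the last step left them, time stands still between calls to the robot, and variables do not carry over. Pictures are saved under pics/ and viewed, at most 14 in all, crops included, and the job is handed in when it is done.

Besides the shell and the picture viewer there is one more tool, called after "Call:" as a command line: name --argument value ..., lists and objects as JSON in quotes. jog_arm: Moves the arm, as the interface text tells. Shift numbers are shares of 12 cm and turn numbers shares of pi/2 rad, none past 1 either way. Its arguments: {"type":"object","properties":{"increments":{"type":"array"},"force":{"type":"number"}},"required":["increments"]}

```bash
mkdir -p pics; ls
cat > h.py <<'E'
import numpy as np, cv2
from plant import get_state, imaging, job, ctrl
def cam(n, save=None):
    c=imaging.read_camera(n)
    if save: cv2.imwrite('pics/'+save,c['frame'])
    np.savez('last_'+n, **{k:np.asarray(v) for k,v in c.items()})
    return c
def load(n): return dict(np.load('last_'+n+'.npz'))
def cloud(c):
    """world xyz for every pixel (480,640,3), nan where no depth"""
    h,w=c['depth'].shape
    uv=np.stack(np.meshgrid(np.arange(w),np.arange(h)),-1).reshape(-1,1,2).astype(np.float64)
    n=cv2.undistortPoints(uv,c['camera_matrix'],c['dist']).reshape(h,w,2)
    d=c['depth'].astype(float).copy(); d[d==0]=np.nan
    P=np.stack([n[...,0]*d,-n[...,1]*d,-d],-1)
    E=c['extrinsics']
    return P@E[:3,:3].T+E[:3,3]
E
python3 - <<'E'
from h import *
for n in('scene','top'):
    c=cam(n,n+'0.png'); print(n,c['extrinsics'].round(3).tolist(),c['camera_matrix'].round(1).tolist())
s=get_state(); print(s['time'],s['eef_pos'],s['tcp_rot'],s['opening'],ctrl.finger_overhang)
E
```

```text
pics
scene [[0.73, 0.509, -0.456, 0.038], [-0.684, 0.542, -0.489, -0.651], [-0.002, 0.668, 0.744, 0.96], [0.0, 0.0, 0.0, 1.0]] [[495.9, 0.0, 311.6], [0.0, 495.9, 239.9], [0.0, 0.0, 1.0]]
top [[-0.005, 0.986, -0.168, 0.359], [-1.0, -0.001, 0.021, -0.075], [0.021, 0.168, 0.986, 1.408], [0.0, 0.0, 0.0, 1.0]] [[511.0, 0.0, 313.4], [0.0, 511.0, 240.9], [0.0, 0.0, 1.0]]
0.1 [0.29920392 0.60446038 0.25504341] [ 2.27892094e-01  9.73685785e-01 -1.00649473e-03 -4.16033088e-04] 0.9977862339033771 0.025
```

View pics/scene0.png

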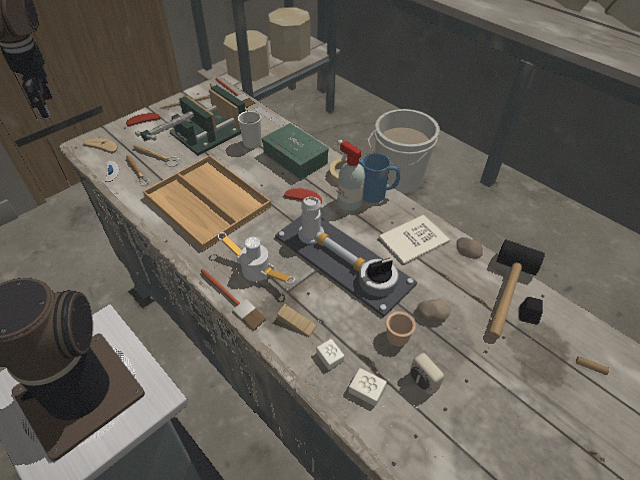

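View pics/top0.png

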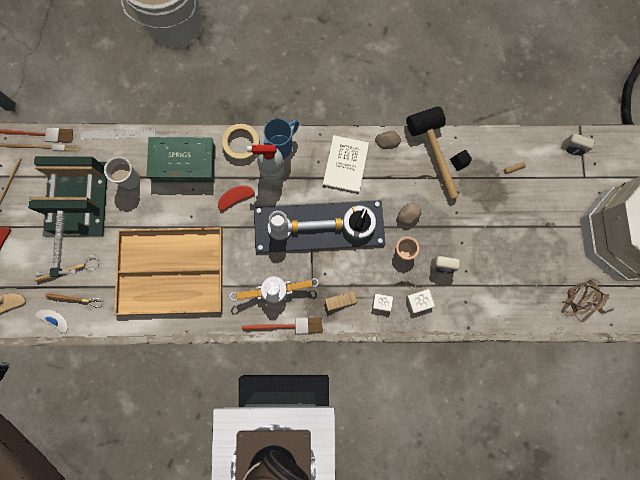

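All five loose pieces are out. In the top view the tray is at (170,272), coupling (274,290), standpipe (278,224), knob (359,222), wedge (341,301), moulds (383,302) and (421,301), cup (406,247), timer (447,264), clay (408,214), rib (236,197).

```bash
cat >> h.py <<'E'
def blob(X,box,z0,z1=9,pr=''):
    u0,v0,u1,v1=box; P=X[v0:v1,u0:u1].reshape(-1,3); P=P[(P[:,2]>z0)&(P[:,2]<z1)]
    (cx,cy),(w,h),a=cv2.minAreaRect(P[:,:2].astype(np.float32))
    if w>h: w,h,a=h,w,a+90   # a: direction of short side (deg in xy), h long
    print(pr,'n',len(P),'rect c',round(cx,4),round(cy,4),'short',round(w,4),'long',round(h,4),'short-dir deg',round(a%180,1),'z',np.percentile(P[:,2],[5,50,98]).round(4),'med',np.median(P[:,:2],0).round(4))
    return P
E
python3 - <<'E'
from h import *
X=cloud(load('top'))
blob(X,(108,220,230,322),.015,.05,'tray')
blob(X,(320,285,360,318),.008,pr='wedge')
blob(X,(368,288,398,318),.015,pr='mould2')
blob(X,(400,284,440,320),.015,pr='mould1')
blob(X,(390,230,424,275),.045,pr='cup rim')
blob(X,(428,250,466,280),.03,pr='timer')
blob(X,(428,250,466,280),.055,pr='timer top')
blob(X,(255,265,292,310),.09,pr='coupling neck')
blob(X,(255,265,292,310),.1,pr='coupling neck top')
blob(X,(225,280,260,310),.03,pr='arm left')
blob(X,(288,270,325,310),.03,pr='arm right')
blob(X,(262,200,296,245),.125,.14,pr='adaptor top')
blob(X,(335,195,385,245),.07,pr='knob bar')
blob(X,(335,195,385,245),.03,.06,pr='knob housing')
blob(X,(394,200,424,230),.01,pr='clay')
blob(X,(214,180,258,214),.004,pr='rib')
blob(X,(240,314,326,336),.006,pr='brush')
c=load('top'); f=c['frame']
a=cv2.resize(f[190:340,210:470],None,fx=3,fy=3,interpolation=cv2.INTER_CUBIC); cv2.imwrite('pics/crop0.png',a)
E
```

```text
tray n 1117 rect c 0.5152 0.2867 short 0.2323 long 0.2828 short-dir deg 1.2 z [0.0169 0.0229 0.0299] med [0.515  0.3002]
wedge n 311 rect c 0.4256 -0.171 short 0.0478 long 0.0903 short-dir deg 9.8 z [0.0088 0.0183 0.0289] med [ 0.4303 -0.1706]
mould2 n 292 rect c 0.426 -0.2902 short 0.0427 long 0.051 short-dir deg 170.5 z [0.0203 0.026  0.0326] med [ 0.4266 -0.291 ]
mould1 n 428 rect c 0.4294 -0.3931 short 0.0511 long 0.0632 short-dir deg 16.5 z [0.0207 0.0254 0.0318] med [ 0.4291 -0.3925]
cup rim n 160 rect c 0.5717 -0.3569 short 0.0586 long 0.0605 short-dir deg 44.1 z [0.0472 0.0522 0.0589] med [ 0.576  -0.3603]
timer n 369 rect c 0.5251 -0.4588 short 0.0401 long 0.0632 short-dir deg 168.4 z [0.0377 0.062  0.0691] med [ 0.5253 -0.456 ]
timer top n 285 rect c 0.526 -0.4594 short 0.038 long 0.0624 short-dir deg 168.4 z [0.0569 0.0634 0.0691] med [ 0.5276 -0.4586]
coupling neck n 161 rect c 0.4602 0.0016 short 0.0332 long 0.0334 short-dir deg 179.1 z [0.1018 0.1056 0.1107] med [0.4613 0.0024]
coupling neck top n 160 rect c 0.4602 0.0016 short 0.0332 long 0.0334 short-dir deg 179.1 z [
[... 349 characters left out ...]
g 0.0461 short-dir deg 151.0 z [0.1253 0.1277 0.1365] med [ 0.6335 -0.0099]
knob bar n 113 rect c 0.6461 -0.2301 short 0.0138 long 0.0572 short-dir deg 67.3 z [0.0786 0.0835 0.0893] med [ 0.6446 -0.23  ]
knob housing n 839 rect c 0.65 -0.224 short 0.0916 long 0.1059 short-dir deg 149.4 z [0.037  0.0452 0.0561] med [ 0.6424 -0.2218]
clay n 379 rect c 0.6724 -0.3723 short 0.049 long 0.0707 short-dir deg 44.5 z [0.0198 0.0312 0.0419] med [ 0.6699 -0.3694]
rib n 595 rect c 0.723 0.1132 short 0.0994 long 0.1235 short-dir deg 0.1 z [0.0044 0.0096 0.0171] med [0.725  0.1141]
brush n 611 rect c 0.3682 -0.0198 short 0.0558 long 0.2148 short-dir deg 179.7 z [0.0064 0.0101 0.0164] med [ 0.364  -0.0653]
```

View pics/crop0.png

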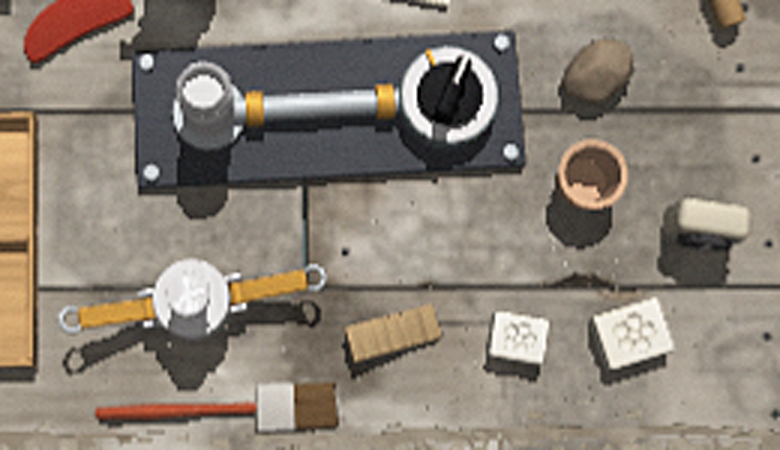

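The crop shows the wedge lying at about 20° in the image, both moulds nearly square to it, the knob bar with its white end to the right of the brass mark, and the coupling with both arms raised. I'll refine the orientations that matter.

Run:
```python
from h import *
c=load('top');X=cloud(c);hsv=cv2.cvtColor(c['frame'],cv2.COLOR_BGR2HSV)
def pca(m,n):
    P=X[m]; P=P[np.isfinite(P[:,0])]; 
    (cx,cy),(w,h),a=cv2.minAreaRect(P[:,:2].astype(np.float32))
    C=np.cov((P[:,:2]-P[:,:2].mean(0)).T); w_,v=np.linalg.eigh(C)
    print(n,len(P),P.mean(0).round(4),'rect',round(cx,4),round(cy,4),round(w,4),round(h,4),round(a,1),'long dir',np.degrees(np.arctan2(v[1,1],v[0,1])).round(1),'len',np.sqrt(12*w_).round(4))
m=np.zeros((480,640),bool); m[285:318,320:362]=1
mm=m&(hsv[...,1]>75)&(hsv[...,2]>80)&(X[...,2]>.003); pca(mm,'wedge')
P=X[mm]; 
d=np.array([-.34,.94]); t=(P[:,:2]-P[:,:2].mean(0))@d; print('slope dz/dt',np.polyfit(t,P[:,2],1))
# tray edges
T=X[215:325,105:232].reshape(-1,3);T=T[(T[:,2]>.017)&(T[:,2]<.035)]
print(T[:,:2].min(0),T[:,:2].max(0))
far=T[T[:,0]>.615]; print('far edge',np.polyfit(far[:,1],far[:,0],1)); near=T[T[:,0]<.415]; print(np.polyfit(near[:,1],near[:,0],1))
# coupling arms dir, white pointer, brass mark
for b,n in(((225,280,260,312),'L'),((288,272,322,306),'R')):
    m=np.zeros((480,640),bool); m[b[1]:b[3],b[0]:b[2]]=1; pca(m&(hsv[...,1]>120)&(X[...,2]>.03),n)
```

```text
wedge 347 [ 0.4315 -0.176   0.0163] rect 0.4272 -0.1664 0.0397 0.1127 23.3 long dir 107.3 len [0.0323 0.0838]
slope dz/dt [0.23340934 0.01631588]
[0.39804318 0.14301612] [0.63365234 0.42784038]
far edge [-0.01856652  0.63274125]
[-0.0101885   0.40529239]
L 154 [0.4485 0.0704 0.0446] rect 0.4487 0.0705 0.017 0.0614 10.0 long dir 101.3 len [0.0169 0.0607]
R 152 [ 0.4723 -0.0682  0.0407] rect 0.4722 -0.067 0.0174 0.0658 10.0 long dir 99.9 len [0.0175 0.0648]
```

Call:
jog_arm --increments '[{"dx": 1, "dy": -1, "az": -0.1, "gripper": 1}, {"dx": 1, "dy": -1, "az": -0.2}, {"dx": 1, "dy": -1, "az": -0.25}, {"dx": 1, "dy": -1, "az": -0.25}]' --force 40

```text
$.increments[0]: bad value
```

Call:
jog_arm --increments '[{"dx": 0.5, "dy": -1, "az": -0.1, "gripper": 1}, {"dx": 0.5, "dy": -1, "az": -0.2}, {"dx": 0.5, "dy": -1, "az": -0.22}, {"dx": 0.5, "dy": -1, "az": -0.22}]'

```text
$.increments[0]: bad value
```

Call:
jog_arm --increments '[{"dx": 1.0, "dy": -1.0, "dz": 0.0, "ax": 0.0, "ay": 0.0, "az": -0.1, "gripper": 1.0}, {"dx": 1.0, "dy": -1.0, "dz": 0.0, "ax": 0.0, "ay": 0.0, "az": -0.2, "gripper": 1.0}, {"dx": 1.0, "dy": -1.0, "dz": 0.0, "ax": 0.0, "ay": 0.0, "az": -0.25, "gripper": 1.0}, {"dx": 1.0, "dy": -1.0, "dz": 0.0, "ax": 0.0, "ay": 0.0, "az": -0.25, "gripper": 1.0}]' --force 40

```text
time: 0.5
eef_pos: [0.4219, 0.4819, 0.2556]
tcp_rot: [0.416, 0.91, -0.001, 0.0]
contact_force: [-0.1, -0.4, 0.2]
opening: 1.004
finger_force: 0.0
```

Call:
jog_arm --increments '[{"dx": 0.5, "dy": -1, "dz": 0, "ax": 0, "ay": 0, "az": -0.1, "gripper": 1}, {"dx": 0.5, "dy": -1, "dz": 0, "ax": 0, "ay": 0, "az": -0.2, "gripper": 1}, {"dx": 0.5, "dy": -1, "dz": 0, "ax": 0, "ay": 0, "az": -0.26, "gripper": 1}]'

```text
time: 0.8
eef_pos: [0.4803, 0.3623, 0.2556]
tcp_rot: [0.592, 0.806, -0.001, 0.0]
contact_force: [0.2, 0.1, -0.3]
opening: 0.994
finger_force: 0.0
```

Call:
jog_arm --increments '[{"dx": 0, "dy": -1, "dz": 0, "ax": 0, "ay": 0, "az": 0, "gripper": 1}, {"dx": 0, "dy": -1, "dz": 0, "ax": 0, "ay": 0, "az": 0, "gripper": 1}, {"dx": 0, "dy": -1, "dz": 0, "ax": 0, "ay": 0, "az": 0, "gripper": 1}]'

```text
time: 1.1
eef_pos: [0.4791, 0.2415, 0.2555]
tcp_rot: [0.591, 0.807, -0.001, -0.0]
contact_force: [-0.1, -0.4, 0.2]
opening: 0.999
finger_force: 0.0
```

Call:
jog_arm --increments '[{"dx": 0, "dy": -1, "dz": 0, "ax": 0, "ay": 0, "az": 0, "gripper": 1}, {"dx": 0, "dy": -1, "dz": 0, "ax": 0, "ay": 0, "az": 0, "gripper": 1}, {"dx": 0, "dy": -1, "dz": 0, "ax": 0, "ay": 0, "az": 0, "gripper": 1}]'

```text
time: 1.4
eef_pos: [0.479, 0.1218, 0.2558]
tcp_rot: [0.591, 0.807, -0.001, -0.0]
contact_force: [-0.6, 0.1, -0.2]
opening: 1.0
finger_force: 0.0
```

Call:
jog_arm --increments '[{"dx": 0, "dy": -1, "dz": 0, "ax": 0, "ay": 0, "az": 0, "gripper": 1}, {"dx": 0, "dy": -1, "dz": 0, "ax": 0, "ay": 0, "az": 0, "gripper": 1}, {"dx": 0, "dy": -1, "dz": 0, "ax": 0, "ay": 0, "az": 0, "gripper": 1}]'

```text
time: 1.7
eef_pos: [0.479, 0.0018, 0.256]
tcp_rot: [0.591, 0.807, -0.001, 0.0]
contact_force: [0.1, -0.2, -0.7]
opening: 1.003
finger_force: 0.0
```

Call:
jog_arm --increments '[{"dx": -0.4, "dy": -1, "dz": 0, "ax": 0, "ay": 0, "az": 0, "gripper": 1}, {"dx": -0.4, "dy": -1, "dz": 0, "ax": 0, "ay": 0, "az": 0, "gripper": 1}, {"dx": -0.4, "dy": -1, "dz": 0, "ax": 0, "ay": 0, "az": 0, "gripper": 1}]'

```text
time: 2.0
eef_pos: [0.4301, -0.1172, 0.2559]
tcp_rot: [0.59, 0.807, -0.0, -0.0]
contact_force: [0.5, 0.1, 0.1]
opening: 0.998
finger_force: 0.0
```

Call:
jog_arm --increments '[{"dx": 0, "dy": -0.5, "dz": -0.8, "ax": 0, "ay": 0, "az": 0, "gripper": 1}, {"dx": 0, "dy": -0.5, "dz": -0.8, "ax": 0, "ay": 0, "az": 0, "gripper": 1}, {"dx": 0, "dy": -0.5, "dz": -0.8, "ax": 0, "ay": 0, "az": 0, "gripper": 1}, {"dx": 0, "dy": -0.5, "dz": -0.8, "ax": 0, "ay": 0, "az": 0, "gripper": 1}]'

```text
time: 2.4
eef_pos: [0.4301, -0.1748, 0.158]
tcp_rot: [0.59, 0.807, 0.0, -0.003]
contact_force: [-0.1, 0.3, 0.4]
opening: 1.002
finger_force: 0.0
```

```bash
cat >> h.py <<'E'
def find(n='scene',reg=(.37,.63,-.60,-.10),zr=(.012,.075),fresh=True):
    c=cam(n) if fresh else load(n); X=cloud(c)
    m=(X[...,0]>reg[0])&(X[...,0]<reg[1])&(X[...,1]>reg[2])&(X[...,1]<reg[3])&(X[...,2]>zr[0])&(X[...,2]<zr[1])
    k,L,S,_=cv2.connectedComponentsWithStats(m.astype(np.uint8),connectivity=4)
    for i in range(1,k):
        if S[i,4]<60: continue
        P=X[L==i]; z=np.percentile(P[:,2],95); (cx,cy),(w,h),a=cv2.minAreaRect(P[:,:2].astype(np.float32))
        C=np.cov(P[:,:2].T); w_,v=np.linalg.eigh(C); 
        if w>h: w,h,a=h,w,a+90
        print(S[i,:5],'c',round(cx,4),round(cy,4),'sz',round(w,3),round(h,3),'short',round((a+90)%180-90,1),'pcashort',round((np.degrees(np.arctan2(v[1,0],v[0,0]))+90)%180-90,1),'mean',P.mean(0).round(4),'z95',z.round(3))
E
python3 -c "
from h import *
find()"
```

```text
[ 318  247   77   67 1628] c 0.6014 -0.2025 sz 0.059 0.205 short 0.9 pcashort 0.4 mean [ 0.6063 -0.2077  0.0257] z95 0.052
[277 304  27  25 345] c 0.4248 -0.1675 sz 0.034 0.059 short 16.2 pcashort 17.7 mean [ 0.4227 -0.1659  0.0197] z95 0.027
[386 311  29  34 659] c 0.5676 -0.3586 sz 0.06 0.064 short -50.3 pcashort -59.2 mean [ 0.5688 -0.3581  0.0386] z95 0.055
[316 339  28  29 490] c 0.4219 -0.2941 sz 0.041 0.052 short -9.6 pcashort -10.6 mean [ 0.42   -0.2955  0.0242] z95 0.028
[410 353  34  41 892] c 0.5208 -0.4645 sz 0.042 0.065 short -6.5 pcashort -3.4 mean [ 0.5165 -0.4677  0.0523] z95 0.066
[349 368  37  37 801] c 0.4252 -0.3972 sz 0.052 0.062 short 18.6 pcashort 17.8 mean [ 0.4232 -0.3988  0.0248] z95 0.029
```

Call:
jog_arm --increments '[{"dx": 0, "dy": 0, "dz": -0.6, "ax": 0, "ay": 0, "az": 0, "gripper": 1}, {"dx": 0, "dy": 0, "dz": -0.9, "ax": 0, "ay": 0, "az": 0, "gripper": 1}, {"dx": 0, "dy": 0, "dz": -1, "ax": 0, "ay": 0, "az": 0, "gripper": 0.2}, {"dx": 0, "dy": 0, "dz": -1, "ax": 0, "ay": 0, "az": 0, "gripper": 0.2}]'

```text
time: 2.85
eef_pos: [0.4309, -0.1733, 0.0391]
tcp_rot: [0.589, 0.808, 0.0, -0.002]
contact_force: [-1.3, 0.1, 0.2]
opening: 0.691
finger_force: 0.0
```

Call:
jog_arm --increments '[{"dx": 0, "dy": 0, "dz": -0.1, "ax": 0, "ay": 0, "az": 0, "gripper": 0}, {"dx": 0, "dy": 0, "dz": -0.1, "ax": 0, "ay": 0, "az": 0, "gripper": -1}, {"dx": 0, "dy": 0, "dz": -0.1, "ax": 0, "ay": 0, "az": 0, "gripper": -1}, {"dx": 0, "dy": 0, "dz": -0.1, "ax": 0, "ay": 0, "az": 0, "gripper": -1}, {"dx": 0, "dy": 0, "dz": -0.1, "ax": 0, "ay": 0, "az": 0, "gripper": -1}, {"dx": 0, "dy": 0, "dz": -0.1, "ax": 0, "ay": 0, "az": 0, "gripper": -1}, {"dx": 0, "dy": 0, "dz": -0.1, "ax": 0, "ay": 0, "az": 0, "gripper": -1}, {"dx": 0, "dy": 0, "dz": -0.1, "ax": 0, "ay": 0, "az": 0, "gripper": -1}]' --force 40

```text
time: 3.65
eef_pos: [0.4325, -0.1756, 0.0296]
tcp_rot: [0.59, 0.808, 0.0, 0.001]
contact_force: [0.3, 1.3, 5.8]
opening: 0.361
finger_force: 41.7
```

Call:
jog_arm --increments '[{"dx": 0, "dy": 0, "dz": 0.2, "ax": 0, "ay": 0, "az": 0, "gripper": -1}, {"dx": 0, "dy": 0, "dz": 0.6, "ax": 0, "ay": 0, "az": 0, "gripper": -1}, {"dx": 0, "dy": 0, "dz": 1, "ax": 0, "ay": 0, "az": 0, "gripper": -1}, {"dx": 0, "dy": 0, "dz": 1, "ax": 0, "ay": 0, "az": 0, "gripper": -1}]'

```text
time: 4.05
eef_pos: [0.4354, -0.1778, 0.1559]
tcp_rot: [0.589, 0.808, 0.0, 0.008]
contact_force: [0.1, -0.8, -0.0]
opening: 0.359
finger_force: 41.0
```

Call:
jog_arm --increments '[{"dx": 0.1, "dy": 0.3, "dz": 0.4, "ax": 0, "ay": 0, "az": 0.09, "gripper": -1}, {"dx": 0.2, "dy": 0.6, "dz": 0.4, "ax": 0, "ay": 0, "az": 0.18, "gripper": -1}, {"dx": 0.2, "dy": 1, "dz": 0.4, "ax": 0, "ay": 0, "az": 0.27, "gripper": -1}, {"dx": 0.2, "dy": 1, "dz": 0.4, "ax": 0, "ay": 0, "az": 0.27, "gripper": -1}]'

```text
time: 4.45
eef_pos: [0.4549, -0.0508, 0.1958]
tcp_rot: [0.403, 0.915, 0.001, -0.001]
contact_force: [-1.2, -0.5, -0.2]
opening: 0.363
finger_force: 41.0
```

Call:
jog_arm --increments '[{"dx": 0, "dy": 0.3, "dz": 0, "ax": 0, "ay": 0, "az": 0.09, "gripper": -1}, {"dx": 0, "dy": 0.6, "dz": 0, "ax": 0, "ay": 0, "az": 0.18, "gripper": -1}, {"dx": 0, "dy": 1, "dz": 0, "ax": 0, "ay": 0, "az": 0.27, "gripper": -1}, {"dx": 0, "dy": 1, "dz": 0, "ax": 0, "ay": 0, "az": 0.27, "gripper": -1}]'

```text
time: 4.85
eef_pos: [0.4544, 0.0687, 0.1953]
tcp_rot: [0.201, 0.98, 0.001, -0.001]
contact_force: [0.1, -0.1, -0.1]
opening: 0.359
finger_force: 41.0
```

Call:
jog_arm --increments '[{"dx": 0, "dy": 0.3, "dz": 0, "ax": 0, "ay": 0, "az": 0.09, "gripper": -1}, {"dx": 0, "dy": 0.6, "dz": 0, "ax": 0, "ay": 0, "az": 0.18, "gripper": -1}, {"dx": 0, "dy": 1, "dz": 0, "ax": 0, "ay": 0, "az": 0.28, "gripper": -1}, {"dx": 0, "dy": 1, "dz": 0, "ax": 0, "ay": 0, "az": 0.28, "gripper": -1}]'

```text
time: 5.25
eef_pos: [0.4549, 0.188, 0.1956]
tcp_rot: [-0.017, 1.0, 0.0, -0.0]
contact_force: [0.6, -0.9, 0.3]
opening: 0.36
finger_force: 41.0
```

Call:
jog_arm --increments '[{"dx": 0.3, "dy": 0.3, "dz": 0, "ax": 0, "ay": 0, "az": 0, "gripper": -1}, {"dx": 0.6, "dy": 0.6, "dz": 0, "ax": 0, "ay": 0, "az": 0, "gripper": -1}, {"dx": 0.9, "dy": 1, "dz": 0, "ax": 0, "ay": 0, "az": 0, "gripper": -1}, {"dx": 0.9, "dy": 1, "dz": 0, "ax": 0, "ay": 0, "az": 0, "gripper": -1}]'

```text
time: 5.65
eef_pos: [0.5661, 0.3062, 0.1947]
tcp_rot: [-0.013, 1.0, -0.0, -0.0]
contact_force: [0.4, -1.0, -0.1]
opening: 0.362
finger_force: 41.0
```

Call:
jog_arm --increments '[{"dx": 0.07, "dy": 0.4, "dz": 0, "ax": 0, "ay": 0, "az": 0, "gripper": -1}, {"dx": 0.07, "dy": 0.67, "dz": -0.4, "ax": 0, "ay": 0, "az": 0, "gripper": -1}, {"dx": 0.07, "dy": 0.67, "dz": -0.8, "ax": 0, "ay": 0, "az": 0, "gripper": -1}, {"dx": 0.07, "dy": 0.67, "dz": -0.8, "ax": 0, "ay": 0, "az": 0, "gripper": -1}]'

```text
time: 6.05
eef_pos: [0.567, 0.3822, 0.0908]
tcp_rot: [-0.013, 1.0, -0.004, -0.008]
contact_force: [-1.3, -1.7, -2.9]
opening: 0.359
finger_force: 41.0
```

Call:
jog_arm --increments '[{"dx": 0, "dy": -0.05, "dz": -0.3, "ax": 0, "ay": 0, "az": 0, "gripper": -1}, {"dx": 0, "dy": -0.05, "dz": -0.5, "ax": 0, "ay": 0, "az": 0, "gripper": -1}, {"dx": 0, "dy": -0.05, "dz": -0.53, "ax": 0, "ay": 0, "az": 0, "gripper": -1}, {"dx": 0, "dy": -0.05, "dz": -0.53, "ax": 0, "ay": 0, "az": 0, "gripper": -1}, {"dx": 0, "dy": -0.05, "dz": -0.53, "ax": 0, "ay": 0, "az": 0, "gripper": 0}, {"dx": 0, "dy": -0.05, "dz": -0.53, "ax": 0, "ay": 0, "az": 0, "gripper": 0}, {"dx": 0, "dy": -0.05, "dz": -0.53, "ax": 0, "ay": 0, "az": 0, "gripper": 0}, {"dx": 0, "dy": -0.05, "dz": -0.2, "ax": 0, "ay": 0, "az": 0, "gripper": 0}, {"dx": 0, "dy": -0.05, "dz": 0.1, "ax": 0, "ay": 0, "az": 0, "gripper": 0}, {"dx": 0, "dy": -0.05, "dz": 0.6, "ax": 0, "ay": 0, "az": 0, "gripper": 1}]'

```text
time: 7.05
eef_pos: [0.5705, 0.3787, 0.1616]
tcp_rot: [-0.014, 1.0, -0.001, -0.002]
contact_force: [1.0, -0.4, 0.5]
opening: 0.653
finger_force: 0.0
```

```bash
python3 -c "
from h import *
s=get_state();print(s['eef_pos'],s['tcp_rot'])
find('top')
find('top',(.53,.625,.15,.42),(.012,.075),fresh=False)"
```

```text
[0.5704687  0.37871945 0.16160938] [-1.36419976e-02  9.99904338e-01 -9.54978600e-04 -2.07330216e-03]
[331 226  49  21 500] c 0.6055 -0.2208 sz 0.049 0.134 short 0.0 pcashort 5.8 mean [ 0.6115 -0.2183  0.0311] z95 0.053
[312 228  29  21 247] c 0.6027 -0.1399 sz 0.054 0.078 short -0.2 pcashort -10.1 mean [ 0.5995 -0.135   0.0148] z95 0.018
[372 234  13  11  72] c 0.5975 -0.2852 sz 0.026 0.036 short 16.4 pcashort 7.1 mean [ 0.5983 -0.2872  0.0155] z95 0.02
[396 236  23  23 264] c 0.5721 -0.3573 sz 0.059 0.062 short 44.2 pcashort 43.5 mean [ 0.575  -0.3611  0.0433] z95 0.057
[431 256  29  18 393] c 0.5251 -0.4594 sz 0.041 0.063 short -7.2 pcashort -9.6 mean [ 0.5257 -0.4553  0.0569] z95 0.068
[407 290  28  24 438] c 0.4291 -0.3927 sz 0.051 0.064 short 16.2 pcashort 15.8 mean [ 0.4282 -0.3921  0.0255] z95 0.031
[373 294  20  18 293] c 0.4262 -0.2902 sz 0.043 0.05 short -11.3 pcashort -17.4 mean [ 0.4264 -0.2903  0.0257] z95 0.031
[128 230  15  34 319] c 0.579 0.3792 sz 0.033 0.091 short -89.1 pcashort 85.5 mean [0.5673 0.3758 0.0237] z95 0.034
```

Call:
jog_arm --increments '[{"dx": -0.1, "dy": -0.3, "dz": 0.3, "ax": 0, "ay": 0, "az": -0.09, "gripper": 1}, {"dx": -0.3, "dy": -0.7, "dz": 0.3, "ax": 0, "ay": 0, "az": -0.18, "gripper": 1}, {"dx": -0.4, "dy": -1, "dz": 0.3, "ax": 0, "ay": 0, "az": -0.27, "gripper": 1}, {"dx": -0.4, "dy": -1, "dz": 0.3, "ax": 0, "ay": 0, "az": -0.27, "gripper": 1}]'

```text
time: 7.5
eef_pos: [0.5219, 0.2559, 0.1983]
tcp_rot: [0.2, 0.98, -0.001, -0.001]
contact_force: [-0.1, 0.8, -0.4]
opening: 1.002
finger_force: 0.0
```

Call:
jog_arm --increments '[{"dx": -0.4, "dy": -1, "dz": 0, "ax": 0, "ay": 0, "az": -0.27, "gripper": 1}, {"dx": -0.4, "dy": -1, "dz": 0, "ax": 0, "ay": 0, "az": -0.27, "gripper": 1}, {"dx": -0.4, "dy": -1, "dz": 0, "ax": 0, "ay": 0, "az": -0.27, "gripper": 1}]'

```text
time: 7.8
eef_pos: [0.4751, 0.1378, 0.1986]
tcp_rot: [0.401, 0.916, -0.0, 0.0]
contact_force: [0.1, -0.3, 0.9]
opening: 1.002
finger_force: 0.0
```

Call:
jog_arm --increments '[{"dx": 0, "dy": -1, "dz": 0, "ax": 0, "ay": 0, "az": -0.29, "gripper": 1}, {"dx": 0, "dy": -1, "dz": 0, "ax": 0, "ay": 0, "az": -0.29, "gripper": 1}, {"dx": 0, "dy": -1, "dz": 0, "ax": 0, "ay": 0, "az": -0.29, "gripper": 1}, {"dx": 0, "dy": -1, "dz": 0, "ax": 0, "ay": 0, "az": -0.29, "gripper": 1}]'

```text
time: 8.2
eef_pos: [0.4767, 0.0173, 0.1992]
tcp_rot: [0.598, 0.802, 0.0, 0.001]
contact_force: [0.5, 0.8, 0.2]
opening: 0.997
finger_force: 0.0
```

Call:
jog_arm --increments '[{"dx": 0, "dy": -1, "dz": 0, "ax": 0, "ay": 0, "az": 0, "gripper": 1}, {"dx": 0, "dy": -1, "dz": 0, "ax": 0, "ay": 0, "az": 0, "gripper": 1}, {"dx": 0, "dy": -1, "dz": 0, "ax": 0, "ay": 0, "az": 0, "gripper": 1}]'

```text
time: 8.5
eef_pos: [0.4768, -0.1025, 0.1991]
tcp_rot: [0.595, 0.804, 0.0, 0.001]
contact_force: [-0.8, 0.9, -0.1]
opening: 1.001
finger_force: 0.0
```

Call:
jog_arm --increments '[{"dx": 0, "dy": -1, "dz": 0, "ax": 0, "ay": 0, "az": 0, "gripper": 1}, {"dx": 0, "dy": -1, "dz": 0, "ax": 0, "ay": 0, "az": 0, "gripper": 1}, {"dx": 0, "dy": -1, "dz": 0, "ax": 0, "ay": 0, "az": 0, "gripper": 1}]'

```text
time: 8.8
eef_pos: [0.477, -0.2232, 0.1991]
tcp_rot: [0.595, 0.804, -0.0, 0.001]
contact_force: [0.8, 0.1, -0.1]
opening: 0.998
finger_force: 0.0
```

Call:
jog_arm --increments '[{"dx": 0, "dy": -1, "dz": 0, "ax": 0, "ay": 0, "az": 0, "gripper": 1}, {"dx": 0, "dy": -1, "dz": 0, "ax": 0, "ay": 0, "az": 0, "gripper": 1}, {"dx": 0, "dy": -1, "dz": 0, "ax": 0, "ay": 0, "az": 0, "gripper": 1}]'

```text
time: 9.1
eef_pos: [0.477, -0.3435, 0.1989]
tcp_rot: [0.595, 0.804, -0.0, 0.001]
contact_force: [-0.1, -0.0, 0.7]
opening: 1.0
finger_force: 0.0
```

Call:
jog_arm --increments '[{"dx": -0.4, "dy": -0.43, "dz": -0.5, "ax": 0, "ay": 0, "az": 0, "gripper": 1}, {"dx": -0.4, "dy": -0.43, "dz": -0.9, "ax": 0, "ay": 0, "az": 0, "gripper": 1}, {"dx": -0.4, "dy": -0.43, "dz": -0.9, "ax": 0, "ay": 0, "az": 0, "gripper": 1}, {"dx": -0.4, "dy": -0.43, "dz": -0.9, "ax": 0, "ay": 0, "az": 0, "gripper": 1}]'

```text
time: 9.5
eef_pos: [0.4257, -0.3892, 0.0851]
tcp_rot: [0.595, 0.803, 0.002, -0.005]
contact_force: [0.1, 0.7, 0.5]
opening: 1.0
finger_force: 0.0
```

```bash
python3 -c "
from h import *
s=get_state();print(s['time'],s['eef_pos'],s['tcp_rot'])
find('scene',(.37,.5,-.60,-.10))"
```

```text
9.5 [ 0.42574058 -0.38921341  0.08509651] [ 0.59548058  0.80335124  0.00166821 -0.0051843 ]
[316 339  28  30 484] c 0.4219 -0.2935 sz 0.041 0.053 short -9.4 pcashort -11.7 mean [ 0.4202 -0.2955  0.0244] z95 0.029
[356 374  30  30 491] c 0.4285 -0.4076 sz 0.042 0.051 short -77.2 pcashort -71.8 mean [ 0.4271 -0.4099  0.0247] z95 0.028
```

Call:
jog_arm --increments '[{"dx": 0, "dy": 0, "dz": -0.3, "ax": 0, "ay": 0, "az": 0, "gripper": 1}, {"dx": 0, "dy": 0, "dz": -0.5, "ax": 0, "ay": 0, "az": 0, "gripper": 1}, {"dx": 0, "dy": 0, "dz": -0.61, "ax": 0, "ay": 0, "az": 0, "gripper": 1}, {"dx": 0, "dy": 0, "dz": -0.61, "ax": 0, "ay": 0, "az": 0, "gripper": -1}, {"dx": 0, "dy": 0, "dz": -0.61, "ax": 0, "ay": 0, "az": 0, "gripper": -1}, {"dx": 0, "dy": 0, "dz": -0.61, "ax": 0, "ay": 0, "az": 0, "gripper": -1}, {"dx": 0, "dy": 0, "dz": -0.61, "ax": 0, "ay": 0, "az": 0, "gripper": -1}, {"dx": 0, "dy": 0, "dz": -0.61, "ax": 0, "ay": 0, "az": 0, "gripper": -1}]'

```text
time: 10.35
eef_pos: [0.4304, -0.3949, 0.0223]
tcp_rot: [0.595, 0.803, -0.001, 0.004]
contact_force: [-2.1, 1.2, 9.0]
opening: 0.571
finger_force: 45.3
```

Call:
jog_arm --increments '[{"dx": 0, "dy": 0, "dz": 0.2, "ax": 0, "ay": 0, "az": 0, "gripper": -1}, {"dx": 0, "dy": 0, "dz": 0.6, "ax": 0, "ay": 0, "az": 0, "gripper": -1}, {"dx": 0, "dy": 0, "dz": 1, "ax": 0, "ay": 0, "az": 0, "gripper": -1}, {"dx": 0, "dy": 0, "dz": 1, "ax": 0, "ay": 0, "az": 0, "gripper": -1}]'

```text
time: 10.75
eef_pos: [0.4322, -0.3969, 0.1485]
tcp_rot: [0.595, 0.803, -0.003, 0.01]
contact_force: [0.4, -0.9, -0.5]
opening: 0.57
finger_force: 42.1
```

Call:
jog_arm --increments '[{"dx": 0, "dy": 0.3, "dz": 0.5, "ax": 0, "ay": 0, "az": 0, "gripper": -1}, {"dx": 0, "dy": 0.7, "dz": 0.5, "ax": 0, "ay": 0, "az": 0, "gripper": -1}, {"dx": 0, "dy": 1, "dz": 0.5, "ax": 0, "ay": 0, "az": 0, "gripper": -1}, {"dx": 0, "dy": 1, "dz": 0.5, "ax": 0, "ay": 0, "az": 0, "gripper": -1}]'

```text
time: 11.15
eef_pos: [0.4282, -0.2679, 0.1988]
tcp_rot: [0.594, 0.804, 0.001, 0.001]
contact_force: [-0.1, 0.2, -0.6]
opening: 0.573
finger_force: 42.1
```

Call:
jog_arm --increments '[{"dx": 0.2, "dy": 0.3, "dz": 0, "ax": 0, "ay": 0, "az": 0, "gripper": -1}, {"dx": 0.2, "dy": 0.7, "dz": 0, "ax": 0, "ay": 0, "az": 0, "gripper": -1}, {"dx": 0.2, "dy": 1, "dz": 0, "ax": 0, "ay": 0, "az": 0, "gripper": -1}, {"dx": 0.2, "dy": 1, "dz": 0, "ax": 0, "ay": 0, "az": 0, "gripper": -1}]'

```text
time: 11.55
eef_pos: [0.4519, -0.1489, 0.1976]
tcp_rot: [0.594, 0.804, 0.001, 0.0]
contact_force: [-0.1, -0.9, -0.9]
opening: 0.573
finger_force: 42.2
```

Call:
jog_arm --increments '[{"dx": 0, "dy": 0.3, "dz": 0, "ax": 0, "ay": 0, "az": 0.09, "gripper": -1}, {"dx": 0, "dy": 0.6, "dz": 0, "ax": 0, "ay": 0, "az": 0.18, "gripper": -1}, {"dx": 0, "dy": 1, "dz": 0, "ax": 0, "ay": 0, "az": 0.27, "gripper": -1}, {"dx": 0, "dy": 1, "dz": 0, "ax": 0, "ay": 0, "az": 0.27, "gripper": -1}]'

```text
time: 11.95
eef_pos: [0.4519, -0.0288, 0.1977]
tcp_rot: [0.41, 0.912, 0.001, 0.0]
contact_force: [-0.4, -0.4, -0.7]
opening: 0.577
finger_force: 42.2
```

Call:
jog_arm --increments '[{"dx": 0, "dy": 0.3, "dz": 0, "ax": 0, "ay": 0, "az": 0.09, "gripper": -1}, {"dx": 0, "dy": 0.6, "dz": 0, "ax": 0, "ay": 0, "az": 0.18, "gripper": -1}, {"dx": 0, "dy": 1, "dz": 0, "ax": 0, "ay": 0, "az": 0.27, "gripper": -1}, {"dx": 0, "dy": 1, "dz": 0, "ax": 0, "ay": 0, "az": 0.27, "gripper": -1}]'

```text
time: 12.35
eef_pos: [0.4522, 0.091, 0.198]
tcp_rot: [0.209, 0.978, 0.001, 0.001]
contact_force: [-0.5, -1.4, -1.0]
opening: 0.571
finger_force: 42.4
```

Call:
jog_arm --increments '[{"dx": 0.2, "dy": 0.3, "dz": 0, "ax": 0, "ay": 0, "az": 0.09, "gripper": -1}, {"dx": 0.4, "dy": 0.6, "dz": 0, "ax": 0, "ay": 0, "az": 0.18, "gripper": -1}, {"dx": 0.5, "dy": 1, "dz": 0, "ax": 0, "ay": 0, "az": 0.285, "gripper": -1}, {"dx": 0.5, "dy": 1, "dz": 0, "ax": 0, "ay": 0, "az": 0.285, "gripper": -1}]'

```text
time: 12.75
eef_pos: [0.5142, 0.2106, 0.1979]
tcp_rot: [-0.012, 1.0, 0.001, 0.001]
contact_force: [-0.6, 0.0, -0.3]
opening: 0.569
finger_force: 42.6
```

Call:
jog_arm --increments '[{"dx": 0.3, "dy": 0.4, "dz": 0, "ax": 0, "ay": 0, "az": 0, "gripper": -1}, {"dx": 0.47, "dy": 0.73, "dz": -0.4, "ax": 0, "ay": 0, "az": 0, "gripper": -1}, {"dx": 0.47, "dy": 0.73, "dz": -0.8, "ax": 0, "ay": 0, "az": 0, "gripper": -1}, {"dx": 0.47, "dy": 0.73, "dz": -0.8, "ax": 0, "ay": 0, "az": 0, "gripper": -1}, {"dx": 0.47, "dy": 0.73, "dz": -0.8, "ax": 0, "ay": 0, "az": 0, "gripper": -1}, {"dx": 0.47, "dy": 0.73, "dz": -0.8, "ax": 0, "ay": 0, "az": 0, "gripper": -1}]'

```text
time: 13.35
eef_pos: [0.5693, 0.2941, 0.1025]
tcp_rot: [-0.009, 1.0, -0.0, 0.001]
contact_force: [0.2, 0.7, -0.7]
opening: 0.572
finger_force: 42.6
```

Call:
jog_arm --increments '[{"dx": 0, "dy": 0, "dz": -0.3, "ax": 0, "ay": 0, "az": 0, "gripper": -1}, {"dx": 0, "dy": 0, "dz": -0.5, "ax": 0, "ay": 0, "az": 0, "gripper": -1}, {"dx": 0, "dy": 0, "dz": -0.61, "ax": 0, "ay": 0, "az": 0, "gripper": -1}, {"dx": 0, "dy": 0, "dz": -0.61, "ax": 0, "ay": 0, "az": 0, "gripper": -1}, {"dx": 0, "dy": 0, "dz": -0.61, "ax": 0, "ay": 0, "az": 0, "gripper": 0.5}, {"dx": 0, "dy": 0, "dz": -0.61, "ax": 0, "ay": 0, "az": 0, "gripper": 0.5}, {"dx": 0, "dy": 0, "dz": -0.3, "ax": 0, "ay": 0, "az": 0, "gripper": 0.5}, {"dx": 0, "dy": 0, "dz": 0, "ax": 0, "ay": 0, "az": 0, "gripper": 0.5}, {"dx": 0, "dy": 0, "dz": 0.4, "ax": 0, "ay": 0, "az": 0, "gripper": 1}, {"dx": 0, "dy": 0, "dz": 0.7, "ax": 0, "ay": 0, "az": 0, "gripper": 1}]'

```text
time: 14.35
eef_pos: [0.5694, 0.2958, 0.1901]
tcp_rot: [-0.01, 1.0, 0.001, 0.003]
contact_force: [0.2, -0.1, 0.8]
opening: 1.001
finger_force: 0.0
```

```bash
python3 -c "
from h import *
s=get_state();print(s['eef_pos'],s['tcp_rot'])
find('top',(.37,.51,-.60,-.10))
find('top',(.53,.625,.15,.42),(.012,.075),fresh=False)"
```

```text
[0.56938278 0.29575843 0.19012801] [-9.72306848e-03  9.99949031e-01  8.29820092e-04  2.59001274e-03]
[372 294  21  18 296] c 0.4261 -0.2904 sz 0.042 0.051 short -11.2 pcashort -15.1 mean [ 0.4261 -0.29    0.0257] z95 0.031
[156 238  20  23 384] c 0.5722 0.2963 sz 0.05 0.06 short -87.9 pcashort 52.8 mean [0.5669 0.2946 0.0298] z95 0.036
```

Call:
jog_arm --increments '[{"dx": -0.3, "dy": -0.3, "dz": 0, "ax": 0, "ay": 0, "az": -0.05, "gripper": 1}, {"dx": -0.6, "dy": -0.7, "dz": 0, "ax": 0, "ay": 0, "az": -0.1, "gripper": 1}, {"dx": -0.8, "dy": -1, "dz": 0, "ax": 0, "ay": 0, "az": -0.128, "gripper": 1}, {"dx": -0.8, "dy": -1, "dz": 0, "ax": 0, "ay": 0, "az": -0.128, "gripper": 1}]'

```text
time: 14.8
eef_pos: [0.4686, 0.1726, 0.1844]
tcp_rot: [0.092, 0.996, -0.001, -0.001]
contact_force: [-0.3, 0.3, -0.4]
opening: 0.997
finger_force: 0.0
```

Call:
jog_arm --increments '[{"dx": 0, "dy": -1, "dz": 0, "ax": 0, "ay": 0, "az": 0, "gripper": 1}, {"dx": 0, "dy": -1, "dz": 0, "ax": 0, "ay": 0, "az": 0, "gripper": 1}, {"dx": 0, "dy": -1, "dz": 0, "ax": 0, "ay": 0, "az": 0, "gripper": 1}]'

```text
time: 15.1
eef_pos: [0.4732, 0.0528, 0.1868]
tcp_rot: [0.092, 0.996, -0.0, 0.002]
contact_force: [-0.4, -0.1, 0.3]
opening: 1.003
finger_force: 0.0
```

Call:
jog_arm --increments '[{"dx": 0, "dy": -1, "dz": 0, "ax": 0, "ay": 0, "az": 0, "gripper": 1}, {"dx": 0, "dy": -1, "dz": 0, "ax": 0, "ay": 0, "az": 0, "gripper": 1}, {"dx": 0, "dy": -1, "dz": 0, "ax": 0, "ay": 0, "az": 0, "gripper": 1}]'

```text
time: 15.4
eef_pos: [0.4735, -0.0681, 0.187]
tcp_rot: [0.092, 0.996, -0.001, 0.002]
contact_force: [1.0, 0.6, 0.4]
opening: 0.998
finger_force: 0.0
```

Call:
jog_arm --increments '[{"dx": 0, "dy": -1, "dz": 0, "ax": 0, "ay": 0, "az": 0, "gripper": 1}, {"dx": 0, "dy": -1, "dz": 0, "ax": 0, "ay": 0, "az": 0, "gripper": 1}, {"dx": 0, "dy": -1, "dz": 0, "ax": 0, "ay": 0, "az": 0, "gripper": 1}]'

```text
time: 15.7
eef_pos: [0.4734, -0.1887, 0.1871]
tcp_rot: [0.092, 0.996, -0.001, 0.002]
contact_force: [0.2, 0.5, -0.1]
opening: 0.998
finger_force: 0.0
```

Call:
jog_arm --increments '[{"dx": -0.4, "dy": -0.87, "dz": 0, "ax": 0, "ay": 0, "az": 0, "gripper": 1}, {"dx": -0.4, "dy": -0.87, "dz": -0.4, "ax": 0, "ay": 0, "az": 0, "gripper": 1}, {"dx": -0.4, "dy": -0.87, "dz": -0.7, "ax": 0, "ay": 0, "az": 0, "gripper": 1}, {"dx": -0.4, "dy": -0.87, "dz": -0.7, "ax": 0, "ay": 0, "az": 0, "gripper": 1}, {"dx": -0.4, "dy": -0.87, "dz": -0.7, "ax": 0, "ay": 0, "az": 0, "gripper": 1}]'

```text
time: 16.2
eef_pos: [0.4238, -0.2888, 0.1001]
tcp_rot: [0.091, 0.996, 0.001, -0.001]
contact_force: [0.4, 0.0, 0.5]
opening: 1.0
finger_force: 0.0
```

```bash
python3 -c "
from h import *
s=get_state();print(s['time'],s['eef_pos'],s['tcp_rot'])
find('scene',(.37,.5,-.60,-.10))
find('top',(.53,.625,.15,.42),(.012,.075))"
```

```text
16.2 [ 0.42381182 -0.28882124  0.10008869] [ 0.09136832  0.99581594  0.00115279 -0.00105901]
[316 339  28  28 464] c 0.4219 -0.2936 sz 0.041 0.052 short -9.7 pcashort -14.0 mean [ 0.4195 -0.2948  0.0243] z95 0.029
[128 234  15  30 353] c 0.5749 0.3811 sz 0.038 0.082 short -88.7 pcashort -87.2 mean [0.5701 0.3779 0.0227] z95 0.033
[156 237  21  25 472] c 0.5728 0.2962 sz 0.05 0.066 short -87.4 pcashort -85.9 mean [0.5728 0.2952 0.0299] z95 0.036
```

Call:
jog_arm --increments '[{"dx": 0, "dy": 0, "dz": -0.3, "ax": 0, "ay": 0, "az": 0, "gripper": 1}, {"dx": 0, "dy": 0, "dz": -0.5, "ax": 0, "ay": 0, "az": 0, "gripper": 1}, {"dx": 0, "dy": 0, "dz": -0.63, "ax": 0, "ay": 0, "az": 0, "gripper": 1}, {"dx": 0, "dy": 0, "dz": -0.63, "ax": 0, "ay": 0, "az": 0, "gripper": -1}, {"dx": 0, "dy": 0, "dz": -0.63, "ax": 0, "ay": 0, "az": 0, "gripper": -1}, {"dx": 0, "dy": 0, "dz": -0.63, "ax": 0, "ay": 0, "az": 0, "gripper": -1}, {"dx": 0, "dy": 0, "dz": -0.63, "ax": 0, "ay": 0, "az": 0, "gripper": -1}, {"dx": 0, "dy": 0, "dz": -0.63, "ax": 0, "ay": 0, "az": 0, "gripper": -1}]'

```text
time: 17.1
eef_pos: [0.4262, -0.2904, 0.0282]
tcp_rot: [0.091, 0.996, -0.001, 0.002]
contact_force: [1.3, 1.8, 6.3]
opening: 0.575
finger_force: 44.2
```

Call:
jog_arm --increments '[{"dx": 0, "dy": 0, "dz": 0.2, "ax": 0, "ay": 0, "az": 0, "gripper": -1}, {"dx": 0, "dy": 0, "dz": 0.6, "ax": 0, "ay": 0, "az": 0, "gripper": -1}, {"dx": 0, "dy": 0, "dz": 1, "ax": 0, "ay": 0, "az": 0, "gripper": -1}, {"dx": 0, "dy": 0, "dz": 1, "ax": 0, "ay": 0, "az": 0, "gripper": -1}]'

```text
time: 17.5
eef_pos: [0.4279, -0.2925, 0.1541]
tcp_rot: [0.091, 0.996, -0.005, 0.006]
contact_force: [0.9, -0.3, -0.7]
opening: 0.574
finger_force: 43.3
```

Call:
jog_arm --increments '[{"dx": 0.2, "dy": 0.3, "dz": 0.4, "ax": 0, "ay": 0, "az": 0, "gripper": -1}, {"dx": 0.2, "dy": 0.7, "dz": 0.4, "ax": 0, "ay": 0, "az": 0, "gripper": -1}, {"dx": 0.2, "dy": 1, "dz": 0.4, "ax": 0, "ay": 0, "az": 0, "gripper": -1}, {"dx": 0.2, "dy": 1, "dz": 0.4, "ax": 0, "ay": 0, "az": 0, "gripper": -1}]'

```text
time: 17.9
eef_pos: [0.4478, -0.1647, 0.1933]
tcp_rot: [0.088, 0.996, 0.001, -0.0]
contact_force: [0.7, 0.0, -2.1]
opening: 0.576
finger_force: 43.2
```

Call:
jog_arm --increments '[{"dx": 0, "dy": 0.3, "dz": 0, "ax": 0, "ay": 0, "az": 0, "gripper": -1}, {"dx": 0, "dy": 0.7, "dz": 0, "ax": 0, "ay": 0, "az": 0, "gripper": -1}, {"dx": 0, "dy": 1, "dz": 0, "ax": 0, "ay": 0, "az": 0, "gripper": -1}, {"dx": 0, "dy": 1, "dz": 0, "ax": 0, "ay": 0, "az": 0, "gripper": -1}]'

```text
time: 18.3
eef_pos: [0.4473, -0.0459, 0.1927]
tcp_rot: [0.089, 0.996, 0.001, -0.001]
contact_force: [0.4, -0.9, -1.3]
opening: 0.572
finger_force: 43.2
```

Call:
jog_arm --increments '[{"dx": 0, "dy": 0.3, "dz": 0, "ax": 0, "ay": 0, "az": 0, "gripper": -1}, {"dx": 0, "dy": 0.7, "dz": 0, "ax": 0, "ay": 0, "az": 0, "gripper": -1}, {"dx": 0, "dy": 1, "dz": 0, "ax": 0, "ay": 0, "az": 0, "gripper": -1}, {"dx": 0, "dy": 1, "dz": 0, "ax": 0, "ay": 0, "az": 0, "gripper": -1}]'

```text
time: 18.7
eef_pos: [0.4478, 0.0734, 0.1931]
tcp_rot: [0.089, 0.996, 0.0, -0.0]
contact_force: [0.6, -0.5, -1.3]
opening: 0.575
finger_force: 43.2
```

Call:
jog_arm --increments '[{"dx": 0.1, "dy": 0.3, "dz": 0, "ax": 0, "ay": 0, "az": 0.05, "gripper": -1}, {"dx": 0.3, "dy": 0.7, "dz": 0, "ax": 0, "ay": 0, "az": 0.1, "gripper": -1}, {"dx": 0.5, "dy": 1, "dz": 0, "ax": 0, "ay": 0, "az": 0.128, "gripper": -1}, {"dx": 0.5, "dy": 1, "dz": 0, "ax": 0, "ay": 0, "az": 0.128, "gripper": -1}]'

```text
time: 19.1
eef_pos: [0.5108, 0.193, 0.1929]
tcp_rot: [-0.011, 1.0, 0.0, 0.001]
contact_force: [-0.2, 1.1, -0.9]
opening: 0.578
finger_force: 43.3
```

Call:
jog_arm --increments '[{"dx": 0.3, "dy": 0.15, "dz": 0, "ax": 0, "ay": 0, "az": 0, "gripper": -1}, {"dx": 0.5, "dy": 0.15, "dz": -0.4, "ax": 0, "ay": 0, "az": 0, "gripper": -1}, {"dx": 0.5, "dy": 0.15, "dz": -0.7, "ax": 0, "ay": 0, "az": 0, "gripper": -1}, {"dx": 0.5, "dy": 0.15, "dz": -0.7, "ax": 0, "ay": 0, "az": 0, "gripper": -1}, {"dx": 0.5, "dy": 0.15, "dz": -0.7, "ax": 0, "ay": 0, "az": 0, "gripper": -1}, {"dx": 0.5, "dy": 0.15, "dz": -0.7, "ax": 0, "ay": 0, "az": 0, "gripper": -1}]'

```text
time: 19.7
eef_pos: [0.5697, 0.2084, 0.1121]
tcp_rot: [-0.009, 1.0, 0.0, 0.002]
contact_force: [0.6, 0.9, -0.6]
opening: 0.575
finger_force: 43.2
```

Call:
jog_arm --increments '[{"dx": 0, "dy": 0, "dz": -0.3, "ax": 0, "ay": 0, "az": 0, "gripper": -1}, {"dx": 0, "dy": 0, "dz": -0.5, "ax": 0, "ay": 0, "az": 0, "gripper": -1}, {"dx": 0, "dy": 0, "dz": -0.65, "ax": 0, "ay": 0, "az": 0, "gripper": -1}, {"dx": 0, "dy": 0, "dz": -0.65, "ax": 0, "ay": 0, "az": 0, "gripper": -1}, {"dx": 0, "dy": 0, "dz": -0.65, "ax": 0, "ay": 0, "az": 0, "gripper": 0.5}, {"dx": 0, "dy": 0, "dz": -0.65, "ax": 0, "ay": 0, "az": 0, "gripper": 0.5}, {"dx": 0, "dy": 0, "dz": -0.3, "ax": 0, "ay": 0, "az": 0, "gripper": 0.5}, {"dx": 0, "dy": 0, "dz": 0, "ax": 0, "ay": 0, "az": 0, "gripper": 0.5}, {"dx": 0, "dy": 0, "dz": 0.4, "ax": 0, "ay": 0, "az": 0, "gripper": 1}, {"dx": 0, "dy": 0, "dz": 0.7, "ax": 0, "ay": 0, "az": 0, "gripper": 1}]'

```text
time: 20.7
eef_pos: [0.5693, 0.2091, 0.1983]
tcp_rot: [-0.01, 1.0, 0.0, 0.003]
contact_force: [0.1, 0.2, 1.0]
opening: 1.0
finger_force: 0.0
```

Call:
jog_arm --increments '[{"dx": -0.3, "dy": -0.3, "dz": 0, "ax": 0, "ay": 0, "az": 0, "gripper": 1}, {"dx": -0.6, "dy": -0.7, "dz": 0, "ax": 0, "ay": 0, "az": 0, "gripper": 1}, {"dx": -0.8, "dy": -1, "dz": 0, "ax": 0, "ay": 0, "az": 0, "gripper": 1}, {"dx": -0.8, "dy": -1, "dz": 0, "ax": 0, "ay": 0, "az": 0, "gripper": 1}]'

```text
time: 21.1
eef_pos: [0.4694, 0.0863, 0.1938]
tcp_rot: [-0.008, 1.0, -0.001, -0.0]
contact_force: [-0.2, 0.4, -0.1]
opening: 0.998
finger_force: 0.0
```

Call:
jog_arm --increments '[{"dx": 0, "dy": -1, "dz": 0, "ax": 0, "ay": 0, "az": 0, "gripper": 1}, {"dx": 0, "dy": -1, "dz": 0, "ax": 0, "ay": 0, "az": 0, "gripper": 1}, {"dx": 0, "dy": -1, "dz": 0, "ax": 0, "ay": 0, "az": 0, "gripper": 1}]'

```text
time: 21.4
eef_pos: [0.4732, -0.0339, 0.1954]
tcp_rot: [-0.009, 1.0, -0.001, 0.002]
contact_force: [0.2, -0.1, -0.7]
opening: 1.002
finger_force: 0.0
```

```bash
python3 -c "
from h import *
s=get_state();print(s['time'],s['eef_pos'],s['tcp_rot'])
find('top',(.37,.6,-.60,-.3))
find('top',(.40,.625,.15,.42),(.014,.075),fresh=False)"
```

```text
21.4 [ 0.47317204 -0.03394388  0.1954052 ] [-8.55986652e-03  9.99960988e-01 -9.68051982e-04  1.95292362e-03]
[396 237  23  22 258] c 0.5717 -0.3569 sz 0.058 0.061 short 44.4 pcashort 35.0 mean [ 0.5739 -0.3613  0.0427] z95 0.057
[431 256  29  18 395] c 0.5253 -0.4593 sz 0.04 0.064 short -7.7 pcashort -10.0 mean [ 0.5257 -0.455   0.0565] z95 0.069
[128 237  15  27 318] c 0.5707 0.3793 sz 0.033 0.073 short -87.3 pcashort -85.7 mean [0.5664 0.3781 0.0237] z95 0.033
[156 237  20  24 468] c 0.5743 0.2972 sz 0.052 0.064 short -88.3 pcashort -85.9 mean [0.573  0.2954 0.0303] z95 0.036
[189 242  21  16 295] c 0.5711 0.2071 sz 0.04 0.052 short 0.9 pcashort 1.1 mean [0.5702 0.2077 0.0309] z95 0.037
[118 268 102   6 224] c 0.5138 0.2852 sz 0.009 0.269 short 2.5 pcashort 2.0 mean [0.5147 0.2875 0.0215] z95 0.026
[115 311 104   3 176] c 0.4021 0.285 sz 0.005 0.269 short 0.8 pcashort 0.7 mean [0.4023 0.2701 0.0245] z95 0.03
```

Call:
jog_arm --increments '[{"dx": 0, "dy": -1, "dz": 0, "ax": 0, "ay": 0, "az": -0.06, "gripper": 1}, {"dx": 0, "dy": -1, "dz": 0, "ax": 0, "ay": 0, "az": -0.117, "gripper": 1}, {"dx": 0, "dy": -1, "dz": 0, "ax": 0, "ay": 0, "az": -0.117, "gripper": 1}]'

```text
time: 21.75
eef_pos: [0.4733, -0.154, 0.1952]
tcp_rot: [0.084, 0.996, -0.001, 0.002]
contact_force: [0.0, -0.1, -0.3]
opening: 0.995
finger_force: 0.0
```

Call:
jog_arm --increments '[{"dx": 0, "dy": -1, "dz": 0, "ax": 0, "ay": 0, "az": 0, "gripper": 1}, {"dx": 0, "dy": -1, "dz": 0, "ax": 0, "ay": 0, "az": 0, "gripper": 1}, {"dx": 0, "dy": -1, "dz": 0, "ax": 0, "ay": 0, "az": 0, "gripper": 1}]'

```text
time: 22.05
eef_pos: [0.4732, -0.2745, 0.1951]
tcp_rot: [0.083, 0.997, -0.001, 0.001]
contact_force: [0.2, 0.6, 0.7]
opening: 1.003
finger_force: 0.0
```

Call:
jog_arm --increments '[{"dx": 0.2, "dy": -1, "dz": 0, "ax": 0, "ay": 0, "az": 0, "gripper": 1}, {"dx": 0.2, "dy": -1, "dz": 0, "ax": 0, "ay": 0, "az": 0, "gripper": 1}, {"dx": 0.2, "dy": -1, "dz": 0, "ax": 0, "ay": 0, "az": 0, "gripper": 1}]'

```text
time: 22.35
eef_pos: [0.4975, -0.3942, 0.1946]
tcp_rot: [0.083, 0.997, -0.001, 0.001]
contact_force: [0.1, -0.0, -0.3]
opening: 1.001
finger_force: 0.0
```

Call:
jog_arm --increments '[{"dx": 0.26, "dy": -0.56, "dz": 0, "ax": 0, "ay": 0, "az": 0, "gripper": 1}, {"dx": 0.26, "dy": -0.56, "dz": -0.2, "ax": 0, "ay": 0, "az": 0, "gripper": 1}, {"dx": 0.26, "dy": -0.56, "dz": -0.6, "ax": 0, "ay": 0, "az": 0, "gripper": 1}, {"dx": 0.26, "dy": -0.56, "dz": -0.6, "ax": 0, "ay": 0, "az": 0, "gripper": 1}, {"dx": 0.26, "dy": -0.56, "dz": -0.6, "ax": 0, "ay": 0, "az": 0, "gripper": 1}]'

```text
time: 22.85
eef_pos: [0.5276, -0.4567, 0.1205]
tcp_rot: [0.082, 0.997, 0.001, -0.001]
contact_force: [-0.4, 0.8, 0.3]
opening: 0.996
finger_force: 0.0
```

Call:
jog_arm --increments '[{"dx": 0, "dy": -0.01, "dz": -0.2, "ax": 0, "ay": 0, "az": 0, "gripper": 1}, {"dx": 0, "dy": -0.01, "dz": -0.4, "ax": 0, "ay": 0, "az": 0, "gripper": 1}, {"dx": 0, "dy": -0.01, "dz": -0.66, "ax": 0, "ay": 0, "az": 0, "gripper": 1}, {"dx": 0, "dy": -0.01, "dz": -0.66, "ax": 0, "ay": 0, "az": 0, "gripper": 1}, {"dx": 0, "dy": -0.01, "dz": -0.66, "ax": 0, "ay": 0, "az": 0, "gripper": -1}, {"dx": 0, "dy": -0.01, "dz": -0.66, "ax": 0, "ay": 0, "az": 0, "gripper": -1}, {"dx": 0, "dy": -0.01, "dz": -0.66, "ax": 0, "ay": 0, "az": 0, "gripper": -1}, {"dx": 0, "dy": -0.01, "dz": -0.66, "ax": 0, "ay": 0, "az": 0, "gripper": -1}, {"dx": 0, "dy": -0.01, "dz": -0.66, "ax": 0, "ay": 0, "az": 0, "gripper": -1}]'

```text
time: 23.75
eef_pos: [0.5293, -0.4612, 0.0465]
tcp_rot: [0.082, 0.997, -0.002, 0.002]
contact_force: [-0.2, 0.8, 7.3]
opening: 0.739
finger_force: 46.1
```

Call:
jog_arm --increments '[{"dx": 0, "dy": 0, "dz": 0.2, "ax": 0, "ay": 0, "az": 0, "gripper": -1}, {"dx": 0, "dy": 0, "dz": 0.6, "ax": 0, "ay": 0, "az": 0, "gripper": -1}, {"dx": 0, "dy": 0, "dz": 1, "ax": 0, "ay": 0, "az": 0, "gripper": -1}, {"dx": 0, "dy": 0, "dz": 1, "ax": 0, "ay": 0, "az": 0, "gripper": -1}]'

```text
time: 24.15
eef_pos: [0.5309, -0.4632, 0.1736]
tcp_rot: [0.082, 0.997, -0.006, 0.006]
contact_force: [0.6, -0.8, -0.5]
opening: 0.744
finger_force: 45.4
```

Call:
jog_arm --increments '[{"dx": 0, "dy": 0.2, "dz": 0.4, "ax": 0, "ay": 0, "az": 0, "gripper": -1}, {"dx": -0.3, "dy": 0.6, "dz": 0.4, "ax": 0, "ay": 0, "az": 0, "gripper": -1}, {"dx": -0.5, "dy": 1, "dz": 0.4, "ax": 0, "ay": 0, "az": 0, "gripper": -1}, {"dx": -0.5, "dy": 1, "dz": 0.4, "ax": 0, "ay": 0, "az": 0, "gripper": -1}]'

```text
time: 24.55
eef_pos: [0.465, -0.335, 0.2091]
tcp_rot: [0.082, 0.997, 0.002, -0.002]
contact_force: [-0.5, -0.9, -1.5]
opening: 0.746
finger_force: 45.5
```

Call:
jog_arm --increments '[{"dx": 0, "dy": 0.3, "dz": 0, "ax": 0, "ay": 0, "az": 0, "gripper": -1}, {"dx": 0, "dy": 0.7, "dz": 0, "ax": 0, "ay": 0, "az": 0, "gripper": -1}, {"dx": 0, "dy": 1, "dz": 0, "ax": 0, "ay": 0, "az": 0, "gripper": -1}, {"dx": 0, "dy": 1, "dz": 0, "ax": 0, "ay": 0, "az": 0, "gripper": -1}]'

```text
time: 24.95
eef_pos: [0.4668, -0.2154, 0.21]
tcp_rot: [0.08, 0.997, 0.001, -0.0]
contact_force: [-0.1, 0.0, -1.7]
opening: 0.75
finger_force: 45.4
```

Call:
jog_arm --increments '[{"dx": 0, "dy": 0.3, "dz": 0, "ax": 0, "ay": 0, "az": 0, "gripper": -1}, {"dx": 0, "dy": 0.7, "dz": 0, "ax": 0, "ay": 0, "az": 0, "gripper": -1}, {"dx": 0, "dy": 1, "dz": 0, "ax": 0, "ay": 0, "az": 0, "gripper": -1}, {"dx": 0, "dy": 1, "dz": 0, "ax": 0, "ay": 0, "az": 0, "gripper": -1}]'

```text
time: 25.35
eef_pos: [0.4671, -0.0965, 0.2102]
tcp_rot: [0.08, 0.997, 0.001, -0.0]
contact_force: [-0.8, -0.6, -1.9]
opening: 0.746
finger_force: 45.4
```

Call:
jog_arm --increments '[{"dx": 0, "dy": 0.3, "dz": 0, "ax": 0, "ay": 0, "az": 0, "gripper": -1}, {"dx": 0, "dy": 0.7, "dz": 0, "ax": 0, "ay": 0, "az": 0, "gripper": -1}, {"dx": 0, "dy": 1, "dz": 0, "ax": 0, "ay": 0, "az": 0, "gripper": -1}, {"dx": 0, "dy": 1, "dz": 0, "ax": 0, "ay": 0, "az": 0, "gripper": -1}]'

```text
time: 25.75
eef_pos: [0.4675, 0.0229, 0.2105]
tcp_rot: [0.08, 0.997, 0.0, 0.0]
contact_force: [-0.0, 0.1, -0.8]
opening: 0.741
finger_force: 45.4
```

Call:
jog_arm --increments '[{"dx": 0, "dy": 0.3, "dz": 0, "ax": 0, "ay": 0, "az": 0.05, "gripper": -1}, {"dx": 0, "dy": 0.7, "dz": 0, "ax": 0, "ay": 0, "az": 0.115, "gripper": -1}, {"dx": 0, "dy": 1, "dz": 0, "ax": 0, "ay": 0, "az": 0.115, "gripper": -1}, {"dx": 0, "dy": 1, "dz": 0, "ax": 0, "ay": 0, "az": 0.115, "gripper": -1}]'

```text
time: 26.15
eef_pos: [0.4679, 0.1425, 0.2106]
tcp_rot: [-0.01, 1.0, 0.0, 0.0]
contact_force: [-0.8, -0.4, -0.6]
opening: 0.74
finger_force: 45.5
```

Call:
jog_arm --increments '[{"dx": 0, "dy": 0.3, "dz": 0, "ax": 0, "ay": 0, "az": 0, "gripper": -1}, {"dx": 0, "dy": 0.7, "dz": 0, "ax": 0, "ay": 0, "az": 0, "gripper": -1}, {"dx": 0, "dy": 1, "dz": 0, "ax": 0, "ay": 0, "az": 0, "gripper": -1}, {"dx": 0, "dy": 1, "dz": 0, "ax": 0, "ay": 0, "az": 0, "gripper": -1}]'

```text
time: 26.55
eef_pos: [0.4684, 0.2622, 0.2106]
tcp_rot: [-0.009, 1.0, 0.0, 0.001]
contact_force: [-0.7, -0.2, -1.9]
opening: 0.742
finger_force: 45.5
```

Call:
jog_arm --increments '[{"dx": -0.06, "dy": 0.4, "dz": 0, "ax": 0, "ay": 0, "az": 0, "gripper": -1}, {"dx": -0.06, "dy": 0.71, "dz": -0.2, "ax": 0, "ay": 0, "az": 0, "gripper": -1}, {"dx": -0.06, "dy": 0.71, "dz": -0.6, "ax": 0, "ay": 0, "az": 0, "gripper": -1}, {"dx": -0.06, "dy": 0.71, "dz": -0.8, "ax": 0, "ay": 0, "az": 0, "gripper": -1}, {"dx": -0.06, "dy": 0.71, "dz": -0.8, "ax": 0, "ay": 0, "az": 0, "gripper": -1}, {"dx": -0.06, "dy": 0.71, "dz": -0.8, "ax": 0, "ay": 0, "az": 0, "gripper": -1}]'

```text
time: 27.15
eef_pos: [0.4615, 0.3445, 0.1146]
tcp_rot: [-0.007, 1.0, -0.0, 0.0]
contact_force: [0.1, 0.7, -1.0]
opening: 0.74
finger_force: 45.6
```

Call:
jog_arm --increments '[{"dx": 0, "dy": 0, "dz": -0.2, "ax": 0, "ay": 0, "az": 0, "gripper": -1}, {"dx": 0, "dy": 0, "dz": -0.35, "ax": 0, "ay": 0, "az": 0, "gripper": -1}, {"dx": 0, "dy": 0, "dz": -0.45, "ax": 0, "ay": 0, "az": 0, "gripper": -1}, {"dx": 0, "dy": 0, "dz": -0.51, "ax": 0, "ay": 0, "az": 0, "gripper": -1}, {"dx": 0, "dy": 0, "dz": -0.51, "ax": 0, "ay": 0, "az": 0, "gripper": -1}, {"dx": 0, "dy": 0, "dz": -0.51, "ax": 0, "ay": 0, "az": 0, "gripper": 1}, {"dx": 0, "dy": 0, "dz": -0.51, "ax": 0, "ay": 0, "az": 0, "gripper": 1}, {"dx": 0, "dy": 0, "dz": -0.3, "ax": 0, "ay": 0, "az": 0, "gripper": 1}, {"dx": 0, "dy": 0, "dz": 0.1, "ax": 0, "ay": 0, "az": 0, "gripper": 1}, {"dx": 0, "dy": 0, "dz": 0.5, "ax": 0, "ay": 0, "az": 0, "gripper": 1}]'

```text
time: 28.15
eef_pos: [0.4599, 0.3456, 0.1758]
tcp_rot: [-0.008, 1.0, -0.0, -0.0]
contact_force: [1.0, 0.7, 0.7]
opening: 0.998
finger_force: 0.0
```

Call:
jog_arm --increments '[{"dx": 0.1, "dy": -0.3, "dz": 0.3, "ax": 0, "ay": 0, "az": 0, "gripper": 1}, {"dx": 0.1, "dy": -0.7, "dz": 0.3, "ax": 0, "ay": 0, "az": 0, "gripper": 1}, {"dx": 0.1, "dy": -1, "dz": 0.3, "ax": 0, "ay": 0, "az": 0, "gripper": 1}, {"dx": 0.1, "dy": -1, "dz": 0.3, "ax": 0, "ay": 0, "az": 0, "gripper": 1}]'

```text
time: 28.55
eef_pos: [0.4729, 0.2228, 0.212]
tcp_rot: [-0.006, 1.0, -0.0, 0.001]
contact_force: [0.4, -0.1, -0.5]
opening: 1.002
finger_force: 0.0
```

Call:
jog_arm --increments '[{"dx": 0.1, "dy": -0.4, "dz": 0, "ax": 0, "ay": 0, "az": 0, "gripper": 1}, {"dx": 0.1, "dy": -0.8, "dz": 0, "ax": 0, "ay": 0, "az": 0, "gripper": 1}, {"dx": 0.1, "dy": -1, "dz": 0, "ax": 0, "ay": 0, "az": 0, "gripper": 1}, {"dx": 0.1, "dy": -1, "dz": 0, "ax": 0, "ay": 0, "az": 0, "gripper": 1}]'

```text
time: 28.95
eef_pos: [0.4849, 0.104, 0.2111]
tcp_rot: [-0.006, 1.0, -0.0, 0.001]
contact_force: [-0.1, 0.5, -0.3]
opening: 1.0
finger_force: 0.0
```

```bash
python3 -c "
from h import *
s=get_state();print(s['time'],s['eef_pos'],s['tcp_rot'])
find('top',(.37,.6,-.60,-.3))
find('top',(.42,.50,.16,.41),(.014,.12),fresh=False)"
```

```text
28.95 [0.48486233 0.10396206 0.21114044] [-6.33391765e-03  9.99979587e-01 -1.03802000e-04  8.34996446e-04]
[395 237  24  22 259] c 0.5709 -0.3562 sz 0.058 0.06 short 0.0 pcashort 33.2 mean [ 0.5742 -0.3609  0.0428] z95 0.057
[128 284  31  16 410] c 0.4551 0.3454 sz 0.039 0.064 short 0.3 pcashort 1.6 mean [0.4566 0.3408 0.0622] z95 0.073
```

Call:
jog_arm --increments '[{"dx": 0, "dy": -1, "dz": 0, "ax": 0, "ay": 0, "az": 0, "gripper": 1}, {"dx": 0, "dy": -1, "dz": 0, "ax": 0, "ay": 0, "az": 0, "gripper": 1}, {"dx": 0, "dy": -1, "dz": 0, "ax": 0, "ay": 0, "az": 0, "gripper": 1}]'

```text
time: 29.3
eef_pos: [0.4849, -0.0155, 0.211]
tcp_rot: [-0.008, 1.0, -0.0, 0.001]
contact_force: [-0.1, -0.1, 0.6]
opening: 1.003
finger_force: 0.0
```

Call:
jog_arm --increments '[{"dx": 0, "dy": -1, "dz": 0, "ax": 0, "ay": 0, "az": 0, "gripper": 1}, {"dx": 0, "dy": -1, "dz": 0, "ax": 0, "ay": 0, "az": 0, "gripper": 1}, {"dx": 0, "dy": -1, "dz": 0, "ax": 0, "ay": 0, "az": 0, "gripper": 1}]'

```text
time: 29.6
eef_pos: [0.4852, -0.1363, 0.2111]
tcp_rot: [-0.008, 1.0, -0.001, 0.001]
contact_force: [0.8, 1.1, 0.2]
opening: 0.997
finger_force: 0.0
```

Call:
jog_arm --increments '[{"dx": 0.3, "dy": -1, "dz": 0, "ax": 0, "ay": 0, "az": 0, "gripper": 1}, {"dx": 0.3, "dy": -1, "dz": 0, "ax": 0, "ay": 0, "az": 0, "gripper": 1}, {"dx": 0.3, "dy": -1, "dz": 0, "ax": 0, "ay": 0, "az": 0, "gripper": 1}]'

```text
time: 29.9
eef_pos: [0.5223, -0.2563, 0.211]
tcp_rot: [-0.008, 1.0, -0.001, 0.001]
contact_force: [0.8, 1.0, 0.9]
opening: 0.997
finger_force: 0.0
```

Call:
jog_arm --increments '[{"dx": 0.4, "dy": -0.83, "dz": 0, "ax": 0, "ay": 0, "az": 0, "gripper": 1}, {"dx": 0.4, "dy": -0.83, "dz": 0, "ax": 0, "ay": 0, "az": 0, "gripper": 1}, {"dx": 0.4, "dy": -0.83, "dz": -0.4, "ax": 0, "ay": 0, "az": 0, "gripper": 1}, {"dx": 0.4, "dy": -0.83, "dz": -0.8, "ax": 0, "ay": 0, "az": 0, "gripper": 1}, {"dx": 0.4, "dy": -0.83, "dz": -0.8, "ax": 0, "ay": 0, "az": 0, "gripper": 1}, {"dx": 0.4, "dy": -0.83, "dz": -0.8, "ax": 0, "ay": 0, "az": 0, "gripper": 1}]'

```text
time: 30.5
eef_pos: [0.5689, -0.3522, 0.1136]
tcp_rot: [-0.009, 1.0, 0.001, -0.001]
contact_force: [0.2, 0.1, 0.8]
opening: 1.0
finger_force: 0.0
```

Call:
jog_arm --increments '[{"dx": 0.01, "dy": -0.03, "dz": -0.2, "ax": 0, "ay": 0, "az": 0, "gripper": 1}, {"dx": 0.01, "dy": -0.03, "dz": -0.4, "ax": 0, "ay": 0, "az": 0, "gripper": 1}, {"dx": 0.01, "dy": -0.03, "dz": -0.61, "ax": 0, "ay": 0, "az": 0, "gripper": 1}, {"dx": 0.01, "dy": -0.03, "dz": -0.61, "ax": 0, "ay": 0, "az": 0, "gripper": 1}, {"dx": 0.01, "dy": -0.03, "dz": -0.61, "ax": 0, "ay": 0, "az": 0, "gripper": -1}, {"dx": 0.01, "dy": -0.03, "dz": -0.61, "ax": 0, "ay": 0, "az": 0, "gripper": -1}, {"dx": 0.01, "dy": -0.03, "dz": -0.61, "ax": 0, "ay": 0, "az": 0, "gripper": -1}, {"dx": 0.01, "dy": -0.03, "dz": -0.61, "ax": 0, "ay": 0, "az": 0, "gripper": -1}, {"dx": 0.01, "dy": -0.03, "dz": -0.61, "ax": 0, "ay": 0, "az": 0, "gripper": -1}]' --force 35

```text
time: 31.4
eef_pos: [0.5719, -0.3588, 0.0456]
tcp_rot: [-0.008, 1.0, -0.002, 0.003]
contact_force: [-0.5, 1.8, 6.9]
opening: 0.7
finger_force: 37.6
```

Call:
jog_arm --increments '[{"dx": 0, "dy": 0, "dz": 0.1, "ax": 0, "ay": 0, "az": 0, "gripper": -1}, {"dx": 0, "dy": 0, "dz": 0.3, "ax": 0, "ay": 0, "az": 0, "gripper": -1}, {"dx": 0, "dy": 0, "dz": 0.6, "ax": 0, "ay": 0, "az": 0, "gripper": -1}, {"dx": 0, "dy": 0, "dz": 0.9, "ax": 0, "ay": 0, "az": 0, "gripper": -1}, {"dx": 0, "dy": 0, "dz": 1, "ax": 0, "ay": 0, "az": 0, "gripper": -1}, {"dx": 0, "dy": 0, "dz": 1, "ax": 0, "ay": 0, "az": 0, "gripper": -1}]'

```text
time: 32.0
eef_pos: [0.5707, -0.3586, 0.1648]
tcp_rot: [-0.008, 1.0, -0.002, 0.002]
contact_force: [-0.6, 0.2, -1.6]
opening: 0.697
finger_force: 38.1
```

```bash
python3 -c "
from h import *
s=get_state();print(s['time'],s['eef_pos'],s['opening'])
cam('scene','scene_cup.png')"
```

```text
32.0 [ 0.57070757 -0.35857338  0.1647796 ] 0.6967322752527494
```

View pics/scene_cup.png

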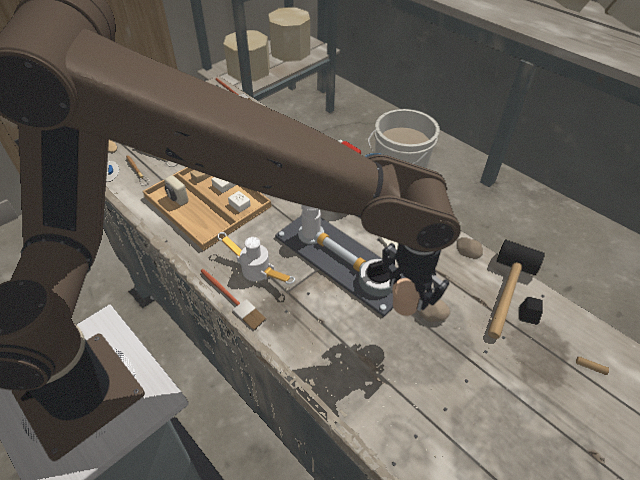

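The cup (405,296) seems to have rotated in the fingers; I zoom in.

```bash
python3 -c "
from h import *
f=load('scene')['frame'];cv2.imwrite('pics/cupz.png',cv2.resize(f[220:350,340:500],None,fx=4,fy=4,interpolation=cv2.INTER_CUBIC))
X=cloud(load('scene'));P=X[278:316,392:420].reshape(-1,3);P=P[P[:,2]>.08];c=P.mean(0);w,v=np.linalg.eigh(np.cov(P.T));print(c,w,v[:,0],P.min(0),P.max(0))"
```

```text
[ 0.56381947 -0.35849378  0.15896436] [0.00020027 0.00038055 0.00081534] [ 0.76825063 -0.63788941  0.05374084] [ 0.5349911  -0.3958281   0.12077316] [ 0.59335461 -0.32387204  0.24252893]
```

View pics/cupz.png

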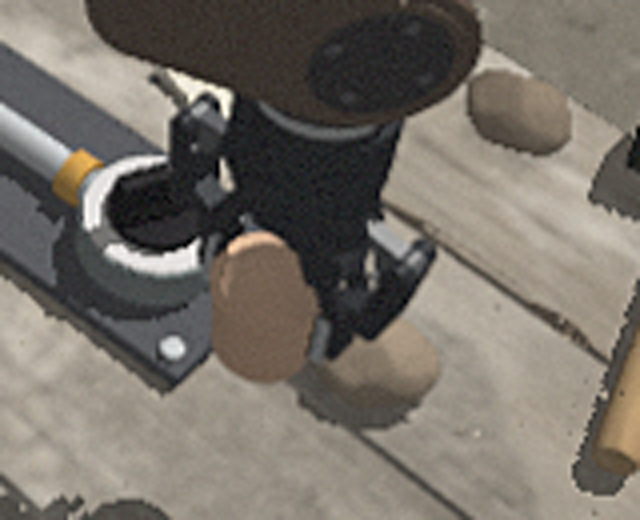

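```bash
python3 -c "
from h import *
c=load('scene');X=cloud(c)
for (u,v) in ((406,296),(402,302),(408,304),(405,288)):
    P=X[v-5:v+6,u-5:u+6].reshape(-1,3);q=P.mean(0);w,V=np.linalg.eigh(np.cov(P.T));n=V[:,0];n*=np.sign(n@(c['extrinsics'][:3,3]-q));print(q.round(4),np.sqrt(w).round(4),n.round(2))
for v in range(278,320,3): print(v,X[v,400].round(3),X[v,407].round(3))
"
```

```text
Traceback (most recent call last):
numpy.linalg.LinAlgError: Eigenvalues did not converge
```

```bash
python3 -c "
from h import *
c=load('scene');X=cloud(c)
for (u,v) in ((406,296),(402,302),(408,304),(405,288)):
    P=X[v-5:v+6,u-5:u+6].reshape(-1,3);P=P[np.isfinite(P[:,0])];q=P.mean(0);w,V=np.linalg.eigh(np.cov(P.T));n=V[:,0];n*=np.sign(n@(c['extrinsics'][:3,3]-q));print(q.round(4),np.sqrt(w).round(4),n.round(2))
for v in range(278,320,3): print(v,X[v,400].round(3),X[v,407].round(3))
"
```

```text
[ 0.5781 -0.3518  0.1348] [0.0056 0.0063 0.0207] [0.58 0.39 0.71]
[ 0.5489 -0.3625  0.1539] [0.0053 0.006  0.0241] [0.7  0.19 0.69]
[ 0.5533 -0.3738  0.1545] [0.0058 0.0061 0.0216] [0.53 0.52 0.66]
[ 0.5831 -0.3427  0.1485] [0.0015 0.0063 0.0097] [-0.69 -0.72  0.08]
278 [ 0.578 -0.33   0.173] [ 0.587 -0.34   0.175]
281 [ 0.574 -0.334  0.171] [ 0.587 -0.341  0.167]
284 [ 0.574 -0.335  0.162] [ 0.587 -0.343  0.158]
287 [ 0.575 -0.335  0.152] [ 0.586 -0.345  0.151]
290 [ 0.576 -0.336  0.141] [ 0.584 -0.347  0.145]
293 [ 0.575 -0.339  0.134] [ 0.586 -0.348  0.134]
296 [ 0.575 -0.34   0.126] [ 0.587 -0.349  0.123]
299 [ 0.539 -0.362  0.174] [ 0.58  -0.354  0.125]
302 [ 0.539 -0.364  0.165] [ 0.546 -0.375  0.17 ]
305 [ 0.539 -0.365  0.156] [ 0.545 -0.377  0.163]
308 [ 0.541 -0.365  0.144] [ 0.548 -0.377  0.15 ]
311 [ 0.543 -0.366  0.132] [ 0.549 -0.378  0.138]
314 [ 0.618 -0.325 -0.002] [ 0.551 -0.378  0.127]
317 [ 0.611 -0.331  0.001] [ 0.623 -0.342 -0.   ]
```

The depth shows a front wall at x≈0.54 tapering inward downwards, rim at z 0.174 and the inner far wall behind it: the cup hangs upright. Carrying on.

Call:
jog_arm --increments '[{"dx": -0.2, "dy": 0.2, "dz": 0.4, "ax": 0, "ay": 0, "az": 0, "gripper": -1}, {"dx": -0.5, "dy": 0.5, "dz": 0.4, "ax": 0, "ay": 0, "az": 0, "gripper": -1}, {"dx": -0.8, "dy": 0.9, "dz": 0.4, "ax": 0, "ay": 0, "az": 0, "gripper": -1}, {"dx": -0.8, "dy": 0.9, "dz": 0.4, "ax": 0, "ay": 0, "az": 0, "gripper": -1}, {"dx": -0.8, "dy": 0.9, "dz": 0.4, "ax": 0, "ay": 0, "az": 0, "gripper": -1}]'

```text
time: 32.55
eef_pos: [0.471, -0.2466, 0.2058]
tcp_rot: [-0.009, 1.0, 0.002, -0.002]
contact_force: [1.1, -0.1, -0.9]
opening: 0.697
finger_force: 38.4
```

Call:
jog_arm --increments '[{"dx": 0, "dy": 0.3, "dz": 0, "ax": 0, "ay": 0, "az": 0, "gripper": -1}, {"dx": 0, "dy": 0.7, "dz": 0, "ax": 0, "ay": 0, "az": 0, "gripper": -1}, {"dx": 0, "dy": 1, "dz": 0, "ax": 0, "ay": 0, "az": 0, "gripper": -1}, {"dx": 0, "dy": 1, "dz": 0, "ax": 0, "ay": 0, "az": 0, "gripper": -1}]'

```text
time: 32.95
eef_pos: [0.473, -0.1264, 0.2071]
tcp_rot: [-0.01, 1.0, 0.001, -0.002]
contact_force: [0.4, 0.4, -1.3]
opening: 0.695
finger_force: 38.5
```

Call:
jog_arm --increments '[{"dx": 0, "dy": 0.3, "dz": 0, "ax": 0, "ay": 0, "az": 0, "gripper": -1}, {"dx": 0, "dy": 0.7, "dz": 0, "ax": 0, "ay": 0, "az": 0, "gripper": -1}, {"dx": 0, "dy": 1, "dz": 0, "ax": 0, "ay": 0, "az": 0, "gripper": -1}, {"dx": 0, "dy": 1, "dz": 0, "ax": 0, "ay": 0, "az": 0, "gripper": -1}]'

```text
time: 33.35
eef_pos: [0.4734, -0.0071, 0.2078]
tcp_rot: [-0.01, 1.0, 0.001, -0.001]
contact_force: [-0.4, -0.8, -1.4]
opening: 0.698
finger_force: 38.6
```

Call:
jog_arm --increments '[{"dx": 0, "dy": 0.3, "dz": 0, "ax": 0, "ay": 0, "az": 0, "gripper": -1}, {"dx": 0, "dy": 0.7, "dz": 0, "ax": 0, "ay": 0, "az": 0, "gripper": -1}, {"dx": 0, "dy": 1, "dz": 0, "ax": 0, "ay": 0, "az": 0, "gripper": -1}, {"dx": 0, "dy": 1, "dz": 0, "ax": 0, "ay": 0, "az": 0, "gripper": -1}]'

```text
time: 33.75
eef_pos: [0.4739, 0.1125, 0.2081]
tcp_rot: [-0.01, 1.0, 0.0, -0.001]
contact_force: [0.3, -0.5, -0.9]
opening: 0.7
finger_force: 38.8
```

Call:
jog_arm --increments '[{"dx": -0.1, "dy": 0.4, "dz": 0, "ax": 0, "ay": 0, "az": 0, "gripper": -1}, {"dx": -0.15, "dy": 0.8, "dz": 0, "ax": 0, "ay": 0, "az": 0, "gripper": -1}, {"dx": -0.15, "dy": 1, "dz": -0.3, "ax": 0, "ay": 0, "az": 0, "gripper": -1}, {"dx": -0.15, "dy": 1, "dz": -0.6, "ax": 0, "ay": 0, "az": 0, "gripper": -1}, {"dx": -0.15, "dy": 1, "dz": -0.7, "ax": 0, "ay": 0, "az": 0, "gripper": -1}, {"dx": -0.15, "dy": 1, "dz": -0.7, "ax": 0, "ay": 0, "az": 0, "gripper": -1}, {"dx": -0.15, "dy": 1, "dz": -0.7, "ax": 0, "ay": 0, "az": 0, "gripper": -1}]'

```text
time: 34.45
eef_pos: [0.4569, 0.2296, 0.1259]
tcp_rot: [-0.007, 1.0, -0.0, 0.001]
contact_force: [-0.6, -0.5, -1.3]
opening: 0.698
finger_force: 38.9
```

Call:
jog_arm --increments '[{"dx": 0, "dy": 0, "dz": -0.2, "ax": 0, "ay": 0, "az": 0, "gripper": -1}, {"dx": 0, "dy": 0, "dz": -0.4, "ax": 0, "ay": 0, "az": 0, "gripper": -1}, {"dx": 0, "dy": 0, "dz": -0.55, "ax": 0, "ay": 0, "az": 0, "gripper": -1}, {"dx": 0, "dy": 0, "dz": -0.61, "ax": 0, "ay": 0, "az": 0, "gripper": -1}, {"dx": 0, "dy": 0, "dz": -0.61, "ax": 0, "ay": 0, "az": 0, "gripper": -1}, {"dx": 0, "dy": 0, "dz": -0.61, "ax": 0, "ay": 0, "az": 0, "gripper": 1}, {"dx": 0, "dy": 0, "dz": -0.61, "ax": 0, "ay": 0, "az": 0, "gripper": 1}, {"dx": 0, "dy": 0, "dz": -0.3, "ax": 0, "ay": 0, "az": 0, "gripper": 1}, {"dx": 0, "dy": 0, "dz": 0.1, "ax": 0, "ay": 0, "az": 0, "gripper": 1}, {"dx": 0, "dy": 0, "dz": 0.5, "ax": 0, "ay": 0, "az": 0, "gripper": 1}]'

```text
time: 35.45
eef_pos: [0.4554, 0.2305, 0.1875]
tcp_rot: [-0.008, 1.0, 0.0, 0.0]
contact_force: [1.1, -0.2, 0.1]
opening: 0.998
finger_force: 0.0
```

Call:
jog_arm --increments '[{"dx": 0.3, "dy": 0, "dz": 0.3, "ax": 0, "ay": 0, "az": 0, "gripper": 1}, {"dx": 0.6, "dy": -0.4, "dz": 0.3, "ax": 0, "ay": 0, "az": 0, "gripper": 1}, {"dx": 0.6, "dy": -0.8, "dz": 0.3, "ax": 0, "ay": 0, "az": 0, "gripper": 1}, {"dx": 0.6, "dy": -1, "dz": 0.3, "ax": 0, "ay": 0, "az": 0, "gripper": 1}]'

```text
time: 35.85
eef_pos: [0.5291, 0.1081, 0.2233]
tcp_rot: [-0.008, 1.0, -0.0, 0.002]
contact_force: [0.4, 0.2, -0.0]
opening: 1.0
finger_force: 0.0
```

```bash
python3 -c "
from h import *
s=get_state();print(s['time'],s['eef_pos'],s['tcp_rot'])
find('top',(.42,.50,.16,.41),(.014,.12))
find('top',(.43,.50,-.03,.03),(.09,.12),fresh=False)
X=cloud(load('top')); blob(X,(255,265,292,310),.095,.115,pr='neck')
f=load('top')['frame'];cv2.imwrite('pics/t2.png',cv2.resize(f[215:335,105:335],None,fx=3.4,fy=3.4,interpolation=cv2.INTER_CUBIC))"
```

```text
35.85 [0.52906119 0.10812815 0.2233356 ] [-7.65000154e-03  9.99968658e-01 -3.81815753e-04  2.00382731e-03]
[128 284  30  16 411] c 0.4551 0.3459 sz 0.038 0.064 short 0.1 pcashort 1.3 mean [0.4566 0.3407 0.0623] z95 0.073
[266 281  14  14 161] c 0.4603 0.0015 sz 0.033 0.034 short 89.8 pcashort 15.6 mean [0.4605 0.0017 0.1057] z95 0.11
neck n 161 rect c 0.4603 0.0015 short 0.0333 long 0.0337 short-dir deg 89.8 z [0.1018 0.1057 0.1107] med [0.4613 0.0026]
```

View pics/t2.png

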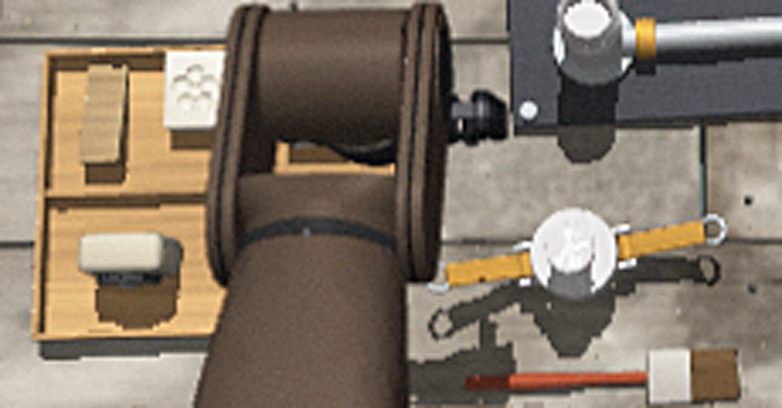

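Timer stands upright in the near compartment at (122,255); the arm hides the cup. Coupling at (572,250), pipe top at (590,18).

Call:
jog_arm --increments '[{"dx": -0.3, "dy": -0.4, "dz": 0, "ax": 0, "ay": 0, "az": 0, "gripper": 1}, {"dx": -0.57, "dy": -0.89, "dz": 0, "ax": 0, "ay": 0, "az": 0, "gripper": 1}, {"dx": -0.57, "dy": -0.89, "dz": -0.3, "ax": 0, "ay": 0, "az": 0, "gripper": 1}, {"dx": -0.57, "dy": -0.89, "dz": -0.5, "ax": 0, "ay": 0, "az": 0, "gripper": 1}, {"dx": -0.57, "dy": -0.89, "dz": -0.5, "ax": 0, "ay": 0, "az": 0, "gripper": 1}, {"dx": -0.57, "dy": -0.89, "dz": -0.5, "ax": 0, "ay": 0, "az": 0, "gripper": 1}]'

```text
time: 36.5
eef_pos: [0.4597, 0.0038, 0.1623]
tcp_rot: [-0.008, 1.0, -0.0, 0.001]
contact_force: [-0.7, -0.6, -0.5]
opening: 0.997
finger_force: 0.0
```

```bash
python3 -c "
from h import *
s=get_state();print(s['time'],s['eef_pos'],s['tcp_rot'])
find('top',(.41,.505,.16,.41),(.016,.12))
for n in('top','scene'):
    c=cam(n) if n=='scene' else load(n); X=cloud(c)
    m=(abs(X[...,0]-.634)<.06)&(abs(X[...,1]+.011)<.06)
    P=X[m]
    for z0,z1 in((.13,.142),(.115,.128),(.122,.142)):
        Q=P[(P[:,2]>z0)&(P[:,2]<z1)]; (cc,r)=cv2.minEnclosingCircle(Q[:,:2].astype(np.float32)); print(n,z0,len(Q),np.round(cc,4),round(r,4),Q.mean(0).round(4))
"
```

```text
36.5 [0.45967685 0.00383891 0.16227557] [-8.18850555e-03  9.99966229e-01 -8.78627942e-05  6.93913963e-04]
[173 280  26  24 292] c 0.4548 0.2323 sz 0.061 0.064 short -0.9 pcashort -5.0 mean [0.457  0.2375 0.0477] z95 0.062
[128 284  30  16 410] c 0.4551 0.3454 sz 0.039 0.063 short 0.0 pcashort 1.2 mean [0.4566 0.3407 0.0624] z95 0.073
top 0.13 53 [ 0.6338 -0.0116] 0.0222 [ 0.6306 -0.0099  0.133 ]
top 0.115 184 [ 0.6336 -0.0107] 0.0243 [ 0.6333 -0.0114  0.1242]
top 0.122 239 [ 0.6337 -0.01  ] 0.0242 [ 0.6327 -0.0116  0.1273]
scene 0.13 45 [ 0.6278 -0.0149] 0.0207 [ 0.6223 -0.0213  0.1326]
scene 0.115 196 [ 0.6298 -0.0131] 0.0265 [ 0.6271 -0.0157  0.1237]
scene 0.122 218 [ 0.6283 -0.0116] 0.0255 [ 0.6273 -0.0152  0.127 ]
```

Call:
jog_arm --increments '[{"dx": 0, "dy": -0.01, "dz": -0.3, "ax": 0, "ay": 0, "az": 0, "gripper": 1}, {"dx": 0, "dy": -0.01, "dz": -0.5, "ax": 0, "ay": 0, "az": 0, "gripper": 1}, {"dx": 0, "dy": -0.01, "dz": -0.61, "ax": 0, "ay": 0, "az": 0, "gripper": 0.4}, {"dx": 0, "dy": -0.01, "dz": -0.61, "ax": 0, "ay": 0, "az": 0, "gripper": -1}, {"dx": 0, "dy": -0.01, "dz": -0.61, "ax": 0, "ay": 0, "az": 0, "gripper": -1}, {"dx": 0, "dy": -0.01, "dz": -0.61, "ax": 0, "ay": 0, "az": 0, "gripper": -1}, {"dx": 0, "dy": -0.01, "dz": -0.61, "ax": 0, "ay": 0, "az": 0, "gripper": -1}, {"dx": 0, "dy": -0.01, "dz": -0.61, "ax": 0, "ay": 0, "az": 0, "gripper": -1}, {"dx": 0, "dy": -0.01, "dz": -0.61, "ax": 0, "ay": 0, "az": 0, "gripper": -1}]' --force 25

```text
time: 37.5
eef_pos: [0.4607, 0.002, 0.0896]
tcp_rot: [-0.008, 1.0, -0.001, 0.002]
contact_force: [1.1, -1.0, 5.8]
opening: 0.379
finger_force: 29.7
```

Call:
jog_arm --increments '[{"dx": 0, "dy": 0, "dz": 0, "ax": 0, "ay": 0, "az": 0, "gripper": 0.8}, {"dx": 0, "dy": 0, "dz": 0, "ax": 0, "ay": 0, "az": 0, "gripper": 0.8}, {"dx": 0, "dy": 0, "dz": 0.1, "ax": 0, "ay": 0, "az": 0, "gripper": 0.8}, {"dx": 0, "dy": 0, "dz": 0.1, "ax": 0, "ay": 0, "az": -0.3, "gripper": 0.8}, {"dx": 0, "dy": 0, "dz": 0.1, "ax": 0, "ay": 0, "az": -0.5, "gripper": 0.8}, {"dx": 0, "dy": 0, "dz": 0.1, "ax": 0, "ay": 0, "az": -0.5, "gripper": 0.8}, {"dx": 0, "dy": 0, "dz": 0.1, "ax": 0, "ay": 0, "az": -0.5, "gripper": 0.8}, {"dx": 0, "dy": 0, "dz": 0.1, "ax": 0, "ay": 0, "az": -0.5, "gripper": 0.8}, {"dx": 0, "dy": 0, "dz": 0.1, "ax": 0, "ay": 0, "az": -0.5, "gripper": 0.8}]'

```text
time: 38.4
eef_pos: [0.459, 0.0026, 0.1004]
tcp_rot: [0.377, 0.926, 0.0, -0.0]
contact_force: [0.0, 0.5, -0.1]
opening: 0.902
finger_force: 0.0
```

Call:
jog_arm --increments '[{"dx": 0, "dy": 0, "dz": 0, "ax": 0, "ay": 0, "az": -0.2, "gripper": 0.8}, {"dx": 0, "dy": 0, "dz": 0, "ax": 0, "ay": 0, "az": -0.5, "gripper": 0.8}, {"dx": 0, "dy": 0, "dz": 0, "ax": 0, "ay": 0, "az": -0.5, "gripper": 0.8}, {"dx": 0, "dy": 0, "dz": 0, "ax": 0, "ay": 0, "az": -0.5, "gripper": 0.8}, {"dx": 0, "dy": 0, "dz": 0, "ax": 0, "ay": 0, "az": -0.5, "gripper": 0.8}, {"dx": 0, "dy": 0, "dz": 0, "ax": 0, "ay": 0, "az": -0.5, "gripper": 0.8}, {"dx": 0, "dy": 0, "dz": 0, "ax": 0, "ay": 0, "az": -0.5, "gripper": 0.8}]'

```text
time: 39.1
eef_pos: [0.459, 0.0026, 0.1003]
tcp_rot: [0.701, 0.713, 0.0, -0.0]
contact_force: [-0.2, -0.1, 0.1]
opening: 0.9
finger_force: 0.0
```

Call:
jog_arm --increments '[{"dx": 0, "dy": 0, "dz": -0.1, "ax": 0, "ay": 0, "az": 0, "gripper": 0.2}, {"dx": 0, "dy": 0, "dz": -0.1, "ax": 0, "ay": 0, "az": 0, "gripper": -1}, {"dx": 0, "dy": 0, "dz": -0.1, "ax": 0, "ay": 0, "az": 0, "gripper": -1}, {"dx": 0, "dy": 0, "dz": -0.1, "ax": 0, "ay": 0, "az": 0, "gripper": -1}, {"dx": 0, "dy": 0, "dz": -0.1, "ax": 0, "ay": 0, "az": 0, "gripper": -1}, {"dx": 0, "dy": 0, "dz": -0.1, "ax": 0, "ay": 0, "az": 0, "gripper": -1}, {"dx": 0, "dy": 0, "dz": -0.1, "ax": 0, "ay": 0, "az": 0, "gripper": -1}, {"dx": 0, "dy": 0, "dz": -0.1, "ax": 0, "ay": 0, "az": 0, "gripper": -1}]'

```text
time: 39.9
eef_pos: [0.4588, 0.0026, 0.0876]
tcp_rot: [0.701, 0.713, -0.0, -0.0]
contact_force: [-0.4, 1.4, -4.6]
opening: 0.382
finger_force: 27.1
```

Call:
jog_arm --increments '[{"dx": 0, "dy": 0, "dz": 0.1, "ax": 0, "ay": 0, "az": 0, "gripper": -1}, {"dx": 0, "dy": 0, "dz": 0.4, "ax": 0, "ay": 0, "az": 0, "gripper": -1}, {"dx": 0, "dy": 0, "dz": 0.7, "ax": 0, "ay": 0, "az": 0, "gripper": -1}, {"dx": 0, "dy": 0, "dz": 1, "ax": 0, "ay": 0, "az": 0, "gripper": -1}, {"dx": 0, "dy": 0, "dz": 1, "ax": 0, "ay": 0, "az": 0, "gripper": -1}]' --force 70

```text
time: 40.4
eef_pos: [0.4629, 0.0018, 0.215]
tcp_rot: [0.701, 0.713, 0.004, 0.006]
contact_force: [1.4, 0.4, -4.3]
opening: 0.367
finger_force: 70.9
```

Call:
jog_arm --increments '[{"dx": 0, "dy": 0, "dz": 0.2, "ax": 0, "ay": 0, "az": -0.08, "gripper": -1}, {"dx": 0, "dy": 0, "dz": 0.43, "ax": 0, "ay": 0, "az": -0.16, "gripper": -1}, {"dx": 0, "dy": 0, "dz": 0.43, "ax": 0, "ay": 0, "az": -0.24, "gripper": -1}, {"dx": 0, "dy": 0, "dz": 0.43, "ax": 0, "ay": 0, "az": -0.32, "gripper": -1}, {"dx": 0, "dy": 0, "dz": 0.43, "ax": 0, "ay": 0, "az": -0.39, "gripper": -1}, {"dx": 0, "dy": 0, "dz": 0.43, "ax": 0, "ay": 0, "az": -0.39, "gripper": -1}]'

```text
time: 41.0
eef_pos: [0.4583, 0.0026, 0.2579]
tcp_rot: [0.884, 0.468, -0.001, -0.001]
contact_force: [0.4, -0.3, -5.1]
opening: 0.372
finger_force: 71.0
```

Call:
jog_arm --increments '[{"dx": 0.3, "dy": -0.05, "dz": 0, "ax": 0, "ay": 0, "az": 0, "gripper": -1}, {"dx": 0.6, "dy": -0.05, "dz": 0, "ax": 0, "ay": 0, "az": 0, "gripper": -1}, {"dx": 0.9, "dy": -0.05, "dz": 0, "ax": 0, "ay": 0, "az": 0, "gripper": -1}, {"dx": 0.9, "dy": -0.05, "dz": 0, "ax": 0, "ay": 0, "az": 0, "gripper": -1}, {"dx": 0.9, "dy": -0.05, "dz": 0, "ax": 0, "ay": 0, "az": 0, "gripper": -1}]'

```text
time: 41.5
eef_pos: [0.5667, -0.0034, 0.2576]
tcp_rot: [0.883, 0.469, -0.002, -0.001]
contact_force: [0.3, 0.5, -5.1]
opening: 0.371
finger_force: 71.3
```

```bash
python3 -c "
from h import *
s=get_state();print(s['time'],s['eef_pos'],s['tcp_rot'],s['opening'])
cam('scene','sc3.png')
f=load('scene')['frame'];cv2.imwrite('pics/sc3.png',cv2.resize(f[120:330,180:440],None,fx=3,fy=2.8,interpolation=cv2.INTER_CUBIC))"
```

```text
41.5 [ 0.56673743 -0.00342081  0.25756323] [ 0.88320195  0.4689885  -0.00159768 -0.00124277] 0.37070713124676796
```

View pics/sc3.png

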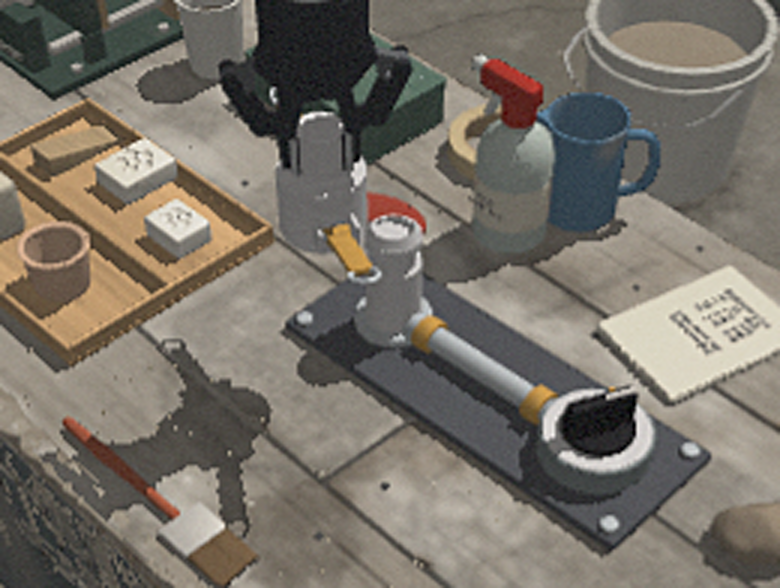

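Kit is in place (cup upright, far-compartment pieces flat); the coupling hangs vertical in the jaws, arm to the lower right. Moving over the pipe.

Call:
jog_arm --increments '[{"dx": 0.3, "dy": -0.05, "dz": 0, "ax": 0, "ay": 0, "az": 0, "gripper": -1}, {"dx": 0.45, "dy": -0.055, "dz": 0, "ax": 0, "ay": 0, "az": 0, "gripper": -1}, {"dx": 0.55, "dy": -0.055, "dz": 0, "ax": 0, "ay": 0, "az": 0, "gripper": -1}, {"dx": 0.55, "dy": -0.055, "dz": 0, "ax": 0, "ay": 0, "az": 0, "gripper": -1}, {"dx": 0.55, "dy": -0.055, "dz": 0, "ax": 0, "ay": 0, "az": 0, "gripper": -1}]'

```text
time: 42.05
eef_pos: [0.632, -0.01, 0.2592]
tcp_rot: [0.884, 0.468, -0.001, -0.0]
contact_force: [0.3, -0.4, -4.8]
opening: 0.369
finger_force: 71.7
```

Call:
jog_arm --increments '[{"dx": 0, "dy": 0, "dz": -0.1, "ax": 0, "ay": 0, "az": 0, "gripper": -1}, {"dx": 0, "dy": 0, "dz": -0.2, "ax": 0, "ay": 0, "az": 0, "gripper": -1}, {"dx": 0, "dy": 0, "dz": -0.25, "ax": 0, "ay": 0, "az": 0, "gripper": -1}, {"dx": 0, "dy": 0, "dz": -0.25, "ax": 0, "ay": 0, "az": 0, "gripper": -1}, {"dx": 0, "dy": 0, "dz": -0.25, "ax": 0, "ay": 0, "az": 0, "gripper": -1}]'

```text
time: 42.55
eef_pos: [0.6329, -0.0101, 0.2291]
tcp_rot: [0.884, 0.468, -0.0, -0.0]
contact_force: [-0.2, -0.5, -4.2]
opening: 0.369
finger_force: 71.7
```

Call:
jog_arm --increments '[{"dx": 0, "dy": 0, "dz": -0.07, "ax": 0, "ay": 0, "az": 0, "gripper": -1}, {"dx": 0, "dy": 0, "dz": -0.13, "ax": 0, "ay": 0, "az": 0, "gripper": -1}, {"dx": 0, "dy": 0, "dz": -0.18, "ax": 0, "ay": 0, "az": 0, "gripper": -1}, {"dx": 0, "dy": 0, "dz": -0.18, "ax": 0, "ay": 0, "az": 0, "gripper": -1}]'

```text
time: 42.95
eef_pos: [0.6324, -0.0102, 0.2063]
tcp_rot: [0.884, 0.468, -0.001, -0.0]
contact_force: [0.3, -1.7, -4.6]
opening: 0.367
finger_force: 71.9
```

Call:
jog_arm --increments '[{"dx": 0, "dy": 0, "dz": -0.05, "ax": 0, "ay": 0, "az": 0, "gripper": -1}, {"dx": 0, "dy": 0, "dz": -0.1, "ax": 0, "ay": 0, "az": 0, "gripper": -1}, {"dx": 0, "dy": 0, "dz": -0.1, "ax": 0, "ay": 0, "az": 0, "gripper": -1}]'

```text
time: 43.25
eef_pos: [0.6325, -0.0102, 0.1943]
tcp_rot: [0.884, 0.468, -0.001, -0.0]
contact_force: [-1.3, -1.6, -5.1]
opening: 0.368
finger_force: 71.9
```

Call:
jog_arm --increments '[{"dx": 0, "dy": 0, "dz": -0.06, "ax": 0, "ay": 0, "az": 0, "gripper": -1}, {"dx": 0, "dy": 0, "dz": -0.11, "ax": 0, "ay": 0, "az": 0, "gripper": -1}, {"dx": 0, "dy": 0, "dz": -0.15, "ax": 0, "ay": 0, "az": 0, "gripper": -1}, {"dx": 0, "dy": 0, "dz": -0.15, "ax": 0, "ay": 0, "az": 0, "gripper": -1}]'

```text
time: 43.65
eef_pos: [0.6326, -0.0103, 0.1764]
tcp_rot: [0.884, 0.468, -0.001, -0.0]
contact_force: [-1.5, -2.1, -6.2]
opening: 0.37
finger_force: 72.0
```

Call:
jog_arm --increments '[{"dx": 0, "dy": 0, "dz": -0.04, "ax": 0, "ay": 0, "az": 0, "gripper": -1}, {"dx": 0, "dy": 0, "dz": -0.08, "ax": 0, "ay": 0, "az": 0, "gripper": -1}, {"dx": 0, "dy": 0, "dz": -0.12, "ax": 0, "ay": 0, "az": 0, "gripper": -1}, {"dx": 0, "dy": 0, "dz": -0.12, "ax": 0, "ay": 0, "az": 0, "gripper": -1}]'

```text
time: 44.05
eef_pos: [0.6329, -0.0104, 0.1672]
tcp_rot: [0.884, 0.468, -0.001, -0.0]
contact_force: [-13.0, -1.9, 11.3]
opening: 0.372
finger_force: 73.7
```

Call:
jog_arm --increments '[{"dx": 0, "dy": 0, "dz": -0.04, "ax": 0, "ay": 0, "az": 0, "gripper": -1}, {"dx": 0, "dy": 0, "dz": -0.08, "ax": 0, "ay": 0, "az": 0, "gripper": -1}, {"dx": 0, "dy": 0, "dz": -0.08, "ax": 0, "ay": 0, "az": 0, "gripper": -1}, {"dx": 0, "dy": 0, "dz": -0.08, "ax": 0, "ay": 0, "az": 0, "gripper": -1}]'

```text
time: 44.45
eef_pos: [0.6331, -0.0104, 0.1671]
tcp_rot: [0.883, 0.469, -0.002, -0.0]
contact_force: [-30.3, -0.5, 43.6]
opening: 0.37
finger_force: 76.7
```

Call:
jog_arm --increments '[{"dx": 0, "dy": 0, "dz": 0.08, "ax": 0, "ay": 0, "az": 0, "gripper": -1}, {"dx": 0, "dy": 0, "dz": 0.08, "ax": 0, "ay": 0, "az": 0, "gripper": 0}, {"dx": 0, "dy": 0, "dz": 0.08, "ax": 0, "ay": 0, "az": 0, "gripper": 0.6}, {"dx": 0, "dy": 0, "dz": 0.08, "ax": 0, "ay": 0, "az": 0, "gripper": 0.6}, {"dx": 0, "dy": 0, "dz": 0.08, "ax": 0, "ay": 0, "az": 0, "gripper": 0.6}, {"dx": 0, "dy": 0, "dz": 0.2, "ax": 0, "ay": 0, "az": 0, "gripper": 0.6}, {"dx": 0, "dy": 0, "dz": 0.5, "ax": 0, "ay": 0, "az": 0, "gripper": 0.6}, {"dx": 0, "dy": 0, "dz": 0.8, "ax": 0, "ay": 0, "az": 0, "gripper": 0.6}, {"dx": 0, "dy": 0, "dz": 1, "ax": 0, "ay": 0, "az": 0, "gripper": -1}, {"dx": 0, "dy": 0, "dz": 1, "ax": 0, "ay": 0, "az": 0, "gripper": -1}]'

```text
time: 45.45
eef_pos: [0.6356, -0.0104, 0.2808]
tcp_rot: [0.884, 0.468, 0.005, 0.003]
contact_force: [0.5, -0.2, -0.5]
opening: 0.472
finger_force: 0.0
```

Call:
jog_arm --increments '[{"dx": -0.4, "dy": 0.4, "dz": 0, "ax": 0, "ay": 0, "az": 0, "gripper": -1}, {"dx": -0.8, "dy": 0.8, "dz": 0, "ax": 0, "ay": 0, "az": 0, "gripper": -1}, {"dx": -0.8, "dy": 1, "dz": 0, "ax": 0, "ay": 0, "az": 0, "gripper": -1}, {"dx": -0.8, "dy": 1, "dz": 0, "ax": 0, "ay": 0, "az": 0, "gripper": -1}]'

```text
time: 45.85
eef_pos: [0.5343, 0.1135, 0.2731]
tcp_rot: [0.883, 0.47, -0.001, -0.001]
contact_force: [-0.0, -0.5, 0.2]
opening: -0.0
finger_force: 0.0
```

```bash
python3 -c "
from h import *
s=get_state();print(s['time'],s['eef_pos'],s['tcp_rot'],s['opening'])
c=cam('top');X=cloud(c);f=c['frame'];cv2.imwrite('pics/t4.png',cv2.resize(f[160:260,230:400],None,fx=4.5,fy=4.5,interpolation=cv2.INTER_CUBIC))
m=(abs(X[...,0]-.634)<.05)&(abs(X[...,1]+.011)<.05)&(X[...,2]>.17);P=X[m];print(len(P),np.median(P,0),cv2.minEnclosingCircle(P[:,:2].astype(np.float32)))
hsv=cv2.cvtColor(f,cv2.COLOR_BGR2HSV)
m=(hsv[...,1]>110)&(abs(hsv[...,0].astype(int)-18)<8)&(abs(X[...,0]-.634)<.13)&(abs(X[...,1]+.011)<.13)&(X[...,2]>.075)
k,L,S,_=cv2.connectedComponentsWithStats(m.astype(np.uint8))
for i in range(1,k):
    if S[i,4]>15:
        P=X[L==i]; d=np.linalg.norm(P[:,:2]-[.633,-.0105],axis=1);o=np.argsort(d);print(S[i],P.mean(0).round(3),'inner',P[o[:8]].mean(0).round(3),'outer',P[o[-8:]].mean(0).round(3), 'slope',np.polyfit(d,P[:,2],1).round(3))
"
```

```text
45.85 [0.53426191 0.11351647 0.27306174] [ 8.82639836e-01  4.70047907e-01 -5.61275085e-04 -1.25289129e-03] -0.0002532753436498709
173 [ 0.63365986 -0.01036553  0.1858807 ] ((0.6349745988845825, -0.01067432016134262), 0.01839378848671913)
[242 199  24  19 178] [0.664 0.051 0.124] inner [0.65  0.026 0.113] outer [0.676 0.078 0.135] slope [0.431 0.094]
[288 223  27  16 183] [ 0.604 -0.072  0.12 ] inner [ 0.618 -0.042  0.113] outer [ 0.59  -0.102  0.128] slope [0.27  0.101]
```

View pics/t4.png

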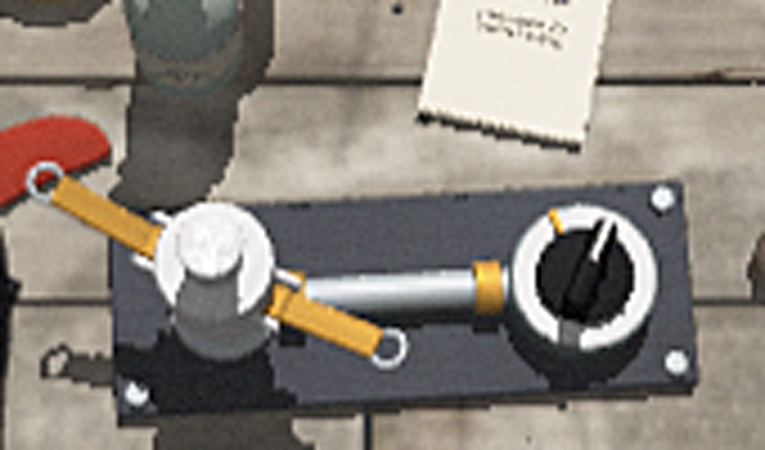

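Coupling is home (neck top at z 0.186, expected 0.185); arms lie at 64° and -116°, both raised, at (130,225) and (340,320) in the crop.

Call:
jog_arm --increments '[{"dx": 0.2, "dy": -0.4, "dz": 0, "ax": 0, "ay": 0, "az": 0.09, "gripper": -1}, {"dx": 0.27, "dy": -0.8, "dz": 0, "ax": 0, "ay": 0, "az": 0.09, "gripper": -1}, {"dx": 0.27, "dy": -0.83, "dz": 0, "ax": 0, "ay": 0, "az": 0.09, "gripper": -1}]'

```text
time: 46.2
eef_pos: [0.5709, 0.0051, 0.2734]
tcp_rot: [0.85, 0.527, -0.001, 0.001]
contact_force: [-0.5, 0.2, -0.4]
opening: 0.002
finger_force: 0.0
```

Call:
jog_arm --increments '[{"dx": 0.2, "dy": -0.4, "dz": 0, "ax": 0, "ay": 0, "az": 0, "gripper": -1}, {"dx": 0.27, "dy": -0.81, "dz": 0, "ax": 0, "ay": 0, "az": 0, "gripper": -1}, {"dx": 0.27, "dy": -0.81, "dz": -0.3, "ax": 0, "ay": 0, "az": 0, "gripper": -1}, {"dx": 0.27, "dy": -0.81, "dz": -0.6, "ax": 0, "ay": 0, "az": 0, "gripper": -1}, {"dx": 0.27, "dy": -0.81, "dz": -0.8, "ax": 0, "ay": 0, "az": 0, "gripper": -1}, {"dx": 0.27, "dy": -0.81, "dz": -0.8, "ax": 0, "ay": 0, "az": 0, "gripper": -1}, {"dx": 0.27, "dy": -0.81, "dz": -0.8, "ax": 0, "ay": 0, "az": 0, "gripper": -1}]'

```text
time: 46.9
eef_pos: [0.602, -0.0874, 0.1777]
tcp_rot: [0.849, 0.529, -0.0, -0.0]
contact_force: [0.4, -0.3, -0.9]
opening: -0.0
finger_force: 0.0
```

Call:
jog_arm --increments '[{"dx": -0.01, "dy": 0, "dz": -0.1, "ax": 0, "ay": 0, "az": 0, "gripper": -1}, {"dx": -0.02, "dy": 0, "dz": -0.2, "ax": 0, "ay": 0, "az": 0, "gripper": -1}, {"dx": -0.02, "dy": 0, "dz": -0.28, "ax": 0, "ay": 0, "az": 0, "gripper": -1}, {"dx": -0.02, "dy": 0, "dz": -0.35, "ax": 0, "ay": 0, "az": 0, "gripper": -1}, {"dx": -0.02, "dy": 0, "dz": -0.42, "ax": 0, "ay": 0, "az": 0, "gripper": -1}, {"dx": -0.02, "dy": 0, "dz": -0.48, "ax": 0, "ay": 0, "az": 0, "gripper": -1}, {"dx": -0.02, "dy": 0, "dz": -0.48, "ax": 0, "ay": 0, "az": 0, "gripper": -1}]'

```text
time: 47.6
eef_pos: [0.5994, -0.0864, 0.1193]
tcp_rot: [0.848, 0.529, 0.0, -0.001]
contact_force: [1.0, -0.6, 1.2]
opening: 0.002
finger_force: 0.5
```

Call:
jog_arm --increments '[{"dx": 0, "dy": 0, "dz": -0.07, "ax": 0, "ay": 0, "az": 0, "gripper": -1}, {"dx": 0, "dy": 0, "dz": -0.14, "ax": 0, "ay": 0, "az": 0, "gripper": -1}, {"dx": 0, "dy": 0, "dz": -0.2, "ax": 0, "ay": 0, "az": 0, "gripper": -1}, {"dx": 0, "dy": 0, "dz": -0.2, "ax": 0, "ay": 0, "az": 0, "gripper": -1}]'

```text
time: 48.0
eef_pos: [0.5983, -0.0868, 0.0943]
tcp_rot: [0.848, 0.529, -0.001, -0.001]
contact_force: [-0.2, -1.1, -0.2]
opening: 0.001
finger_force: 0.5
```

Call:
jog_arm --increments '[{"dx": 0, "dy": 0, "dz": -0.05, "ax": 0, "ay": 0, "az": 0, "gripper": -1}, {"dx": 0, "dy": 0, "dz": -0.1, "ax": 0, "ay": 0, "az": 0, "gripper": -1}, {"dx": 0, "dy": 0, "dz": -0.1, "ax": 0, "ay": 0, "az": 0, "gripper": -1}, {"dx": 0, "dy": 0, "dz": -0.1, "ax": 0, "ay": 0, "az": 0, "gripper": -1}]'

```text
time: 48.4
eef_pos: [0.5989, -0.0868, 0.0835]
tcp_rot: [0.848, 0.529, -0.001, -0.001]
contact_force: [-1.4, -0.8, -0.2]
opening: 0.002
finger_force: 0.5
```

```bash
python3 -c "
from h import *
c=cam('scene');f=c['frame'];cv2.imwrite('pics/s5.png',cv2.resize(f[170:300,250:420],None,fx=4.5,fy=4.5,interpolation=cv2.INTER_CUBIC))"
```

```text
(no output)
```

View pics/s5.png

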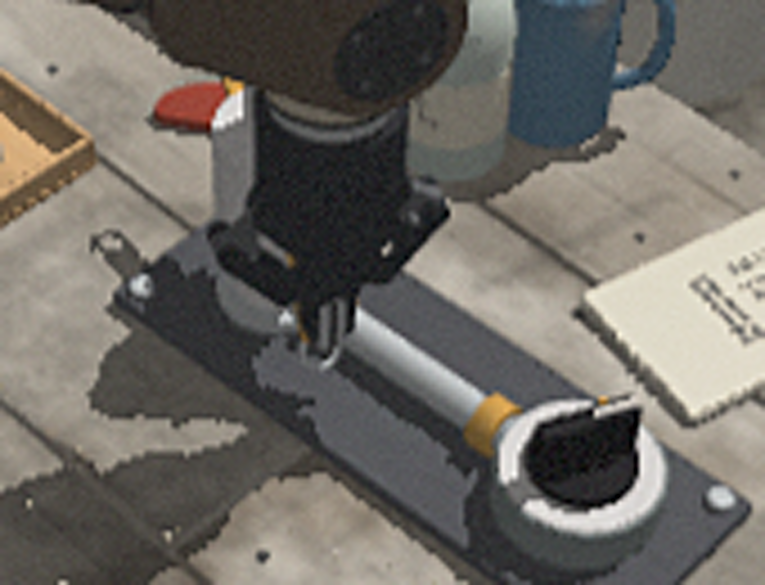

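The fingers hold the arm nearly down, ring at (335,350). A little further, watching the force.

Call:
jog_arm --increments '[{"dx": 0, "dy": 0, "dz": -0.05, "ax": 0, "ay": 0, "az": 0, "gripper": -1}, {"dx": 0, "dy": 0, "dz": -0.08, "ax": 0, "ay": 0, "az": 0, "gripper": -1}, {"dx": 0, "dy": 0, "dz": -0.08, "ax": 0, "ay": 0, "az": 0, "gripper": -1}]'

```text
time: 48.75
eef_pos: [0.5998, -0.0874, 0.0749]
tcp_rot: [0.848, 0.529, -0.0, 0.001]
contact_force: [-0.7, -2.7, 2.8]
opening: -0.001
finger_force: 1.8
```

Call:
jog_arm --increments '[{"dx": 0.015, "dy": 0.035, "dz": 0, "ax": 0, "ay": 0, "az": 0, "gripper": -1}, {"dx": 0.03, "dy": 0.065, "dz": 0, "ax": 0, "ay": 0, "az": 0, "gripper": -1}, {"dx": 0.03, "dy": 0.065, "dz": 0, "ax": 0, "ay": 0, "az": 0, "gripper": -1}]'

```text
time: 49.05
eef_pos: [0.6006, -0.0852, 0.074]
tcp_rot: [0.847, 0.531, -0.007, 0.003]
contact_force: [-8.6, -21.2, 3.0]
opening: 0.001
finger_force: 10.8
```

Call:
jog_arm --increments '[{"dx": -0.05, "dy": -0.11, "dz": 0, "ax": 0, "ay": 0, "az": 0, "gripper": -1}, {"dx": -0.08, "dy": -0.17, "dz": 0.2, "ax": 0, "ay": 0, "az": 0, "gripper": -1}, {"dx": -0.08, "dy": -0.17, "dz": 0.6, "ax": 0, "ay": 0, "az": 0, "gripper": -1}, {"dx": -0.08, "dy": -0.17, "dz": 1, "ax": 0, "ay": 0, "az": 0, "gripper": -1}, {"dx": -0.08, "dy": -0.17, "dz": 1, "ax": 0, "ay": 0, "az": 0, "gripper": -1}]'

```text
time: 49.55
eef_pos: [0.5976, -0.1002, 0.2032]
tcp_rot: [0.848, 0.529, 0.005, 0.005]
contact_force: [0.6, 0.2, 1.4]
opening: 0.0
finger_force: 0.0
```

Call:
jog_arm --increments '[{"dx": -0.2, "dy": 0, "dz": 0.5, "ax": 0, "ay": 0, "az": 0, "gripper": -1}, {"dx": -0.4, "dy": 0, "dz": 0.5, "ax": 0, "ay": 0, "az": 0, "gripper": -1}, {"dx": -0.6, "dy": 0.4, "dz": 0.5, "ax": 0, "ay": 0, "az": 0, "gripper": -1}, {"dx": -0.6, "dy": 0.8, "dz": 0.5, "ax": 0, "ay": 0, "az": 0, "gripper": -1}, {"dx": -0.6, "dy": 1, "dz": 0.5, "ax": 0, "ay": 0, "az": 0, "gripper": -1}]'

```text
time: 50.05
eef_pos: [0.52, 0.0236, 0.2539]
tcp_rot: [0.848, 0.53, 0.0, -0.001]
contact_force: [-0.1, -0.4, -0.0]
opening: -0.001
finger_force: 0.0
```

```bash
cat > arms.py <<'E'
from h import *
s=get_state();print(s['time'],s['eef_pos'])
c=cam('top');X=cloud(c);f=c['frame'];hsv=cv2.cvtColor(f,cv2.COLOR_BGR2HSV)
m=(abs(X[...,0]-.634)<.05)&(abs(X[...,1]+.011)<.05)&(X[...,2]>.17)&(X[...,2]<.2);P=X[m];print('neck',len(P),np.median(P,0))
m=(hsv[...,1]>110)&(abs(hsv[...,0].astype(int)-18)<8)&(abs(X[...,0]-.634)<.13)&(abs(X[...,1]+.011)<.1)&(X[...,2]>.04)
k,L,S,_=cv2.connectedComponentsWithStats(m.astype(np.uint8))
for i in range(1,k):
    if S[i,4]>10:
        P=X[L==i]; d=np.linalg.norm(P[:,:2]-[.633,-.0105],axis=1);o=np.argsort(d);sl=np.polyfit(d,P[:,2],1)[0];print(S[i],'inner',P[o[:8]].mean(0).round(3),'outer',P[o[-8:]].mean(0).round(3),'joint',round(.45-np.arctan(sl),2))
E
python3 arms.py
```

```text
50.05 [0.52002674 0.02362801 0.25393647]
neck 158 [ 0.63358976 -0.01501872  0.186549  ]
[242 200  24  19 181] inner [0.646 0.024 0.116] outer [0.674 0.076 0.141] joint 0.01
[289 223  16  16 119] inner [ 0.619 -0.043  0.111] outer [ 0.604 -0.076  0.054] joint 1.52
```

```bash
cat > tilt.py <<'E'
from h import *
c=load('top');X=cloud(c);f=c['frame']
m=(abs(X[...,0]-.634)<.05)&(abs(X[...,1]+.011)<.05)&(X[...,2]>.17)&(X[...,2]<.2);P=X[m];v,u=np.where(m)
(cc,sz,a)=cv2.minAreaRect(P[:,:2].astype(np.float32));print('neck px',u.mean(),v.mean(),u.min(),u.max(),v.min(),v.max(),'rect',cc,sz,np.polyfit(P[:,1],P[:,2],1))
m=(abs(X[...,0]-.634)<.045)&(abs(X[...,1]+.011)<.045)&(X[...,2]>.130)&(X[...,2]<.155);P=X[m]
A=np.c_[P[:,:2]-[.634,-.0105],np.ones(len(P))];print('body top plane',len(P),np.linalg.lstsq(A,P[:,2],rcond=None)[0],P.mean(0))
cv2.imwrite('pics/tilt.png',cv2.resize(f[180:260,230:340],None,fx=7,fy=7,interpolation=cv2.INTER_CUBIC))
E
python3 tilt.py
```

```text
neck px 277.65822784810126 214.00632911392404 271 285 208 220 rect (0.6334842443466187, -0.015020236372947693) (0.030921505764126778, 0.03430413082242012) [0.06481702 0.18758435]
body top plane 240 [0.00211678 0.04240905 0.14379541] [ 0.63793083 -0.01802619  0.14348455]
```

View pics/tilt.png

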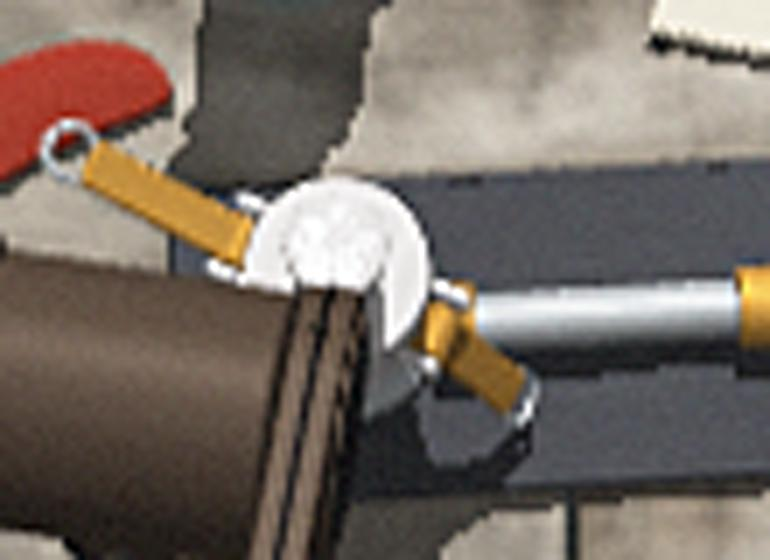

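The near arm is fully down (joint ≈1.5), but the cap leans about 0.045 rad toward it (limit 0.06). I level it by pressing on the far edge of the neck top before the second arm.

Call:
jog_arm --increments '[{"dx": 0.4, "dy": -0.1, "dz": 0, "ax": 0, "ay": 0, "az": 0, "gripper": -1}, {"dx": 0.8, "dy": -0.18, "dz": 0, "ax": 0, "ay": 0, "az": 0, "gripper": -1}, {"dx": 0.98, "dy": -0.18, "dz": 0, "ax": 0, "ay": 0, "az": 0, "gripper": -1}, {"dx": 0.98, "dy": -0.18, "dz": -0.15, "ax": 0, "ay": 0, "az": 0, "gripper": -1}, {"dx": 0.98, "dy": -0.18, "dz": -0.3, "ax": 0, "ay": 0, "az": 0, "gripper": -1}, {"dx": 0.98, "dy": -0.18, "dz": -0.3, "ax": 0, "ay": 0, "az": 0, "gripper": -1}]'

```text
time: 50.7
eef_pos: [0.6371, -0.0007, 0.2139]
tcp_rot: [0.848, 0.529, -0.003, -0.003]
contact_force: [-0.4, 0.0, -0.3]
opening: -0.003
finger_force: 0.0
```

Call:
jog_arm --increments '[{"dx": 0, "dy": 0, "dz": -0.04, "ax": 0, "ay": 0, "az": 0, "gripper": -1}, {"dx": 0, "dy": 0, "dz": -0.08, "ax": 0, "ay": 0, "az": 0, "gripper": -1}, {"dx": 0, "dy": 0, "dz": -0.1, "ax": 0, "ay": 0, "az": 0, "gripper": -1}, {"dx": 0, "dy": 0, "dz": -0.1, "ax": 0, "ay": 0, "az": 0, "gripper": -1}, {"dx": 0, "dy": 0, "dz": -0.1, "ax": 0, "ay": 0, "az": 0, "gripper": -1}]'

```text
time: 51.2
eef_pos: [0.6408, -0.0006, 0.2106]
tcp_rot: [0.848, 0.529, 0.003, 0.001]
contact_force: [-0.9, 1.9, 6.7]
opening: 0.001
finger_force: 3.1
```

Contact; press some 10 mm more (about 20–30 N) and hold.

Call:
jog_arm --increments '[{"dx": -0.02, "dy": 0, "dz": -0.03, "ax": 0, "ay": 0, "az": 0, "gripper": -1}, {"dx": -0.02, "dy": 0.01, "dz": -0.06, "ax": 0, "ay": 0, "az": 0, "gripper": -1}, {"dx": -0.02, "dy": 0.01, "dz": -0.06, "ax": 0, "ay": 0, "az": 0, "gripper": -1}, {"dx": -0.02, "dy": 0.01, "dz": -0.06, "ax": 0, "ay": 0, "az": 0, "gripper": -1}]'

```text
time: 51.6
eef_pos: [0.641, 0.0004, 0.21]
tcp_rot: [0.848, 0.529, 0.006, 0.004]
contact_force: [-3.9, 2.4, 21.1]
opening: -0.001
finger_force: 10.7
```

Call:
jog_arm --increments '[{"dx": 0, "dy": 0.02, "dz": -0.02, "ax": 0, "ay": 0, "az": 0, "gripper": -1}, {"dx": 0, "dy": 0.04, "dz": -0.03, "ax": 0, "ay": 0, "az": 0, "gripper": -1}, {"dx": 0, "dy": 0.04, "dz": -0.03, "ax": 0, "ay": 0, "az": 0, "gripper": -1}, {"dx": 0, "dy": 0.04, "dz": -0.03, "ax": 0, "ay": 0, "az": 0, "gripper": -1}]'

```text
time: 52.0
eef_pos: [0.6419, 0.0022, 0.2097]
tcp_rot: [0.848, 0.53, 0.005, 0.008]
contact_force: [-7.5, -4.4, 29.1]
opening: -0.002
finger_force: 14.7
```

Call:
jog_arm --increments '[{"dx": 0, "dy": 0, "dz": 0.3, "ax": 0, "ay": 0, "az": 0, "gripper": -1}, {"dx": 0, "dy": 0, "dz": 0.6, "ax": 0, "ay": 0, "az": 0, "gripper": -1}, {"dx": -0.4, "dy": 0.2, "dz": 0.6, "ax": 0, "ay": 0, "az": 0, "gripper": -1}, {"dx": -0.8, "dy": 0.4, "dz": 0.6, "ax": 0, "ay": 0, "az": 0, "gripper": -1}, {"dx": -1, "dy": 0.4, "dz": 0.6, "ax": 0, "ay": 0, "az": 0, "gripper": -1}]'

```text
time: 52.5
eef_pos: [0.5147, 0.0546, 0.269]
tcp_rot: [0.848, 0.53, 0.001, 0.0]
contact_force: [-0.3, -0.8, 0.6]
opening: -0.002
finger_force: 0.0
```

```bash
python3 arms.py; python3 tilt.py
```

```text
52.5 [0.51473595 0.05456248 0.26896088]
neck 169 [ 0.63341614 -0.01250329  0.18543392]
[242 199  24  19 175] inner [0.648 0.026 0.113] outer [0.675 0.078 0.134] joint 0.04
[289 223  16  16 124] inner [ 0.618 -0.043  0.113] outer [ 0.602 -0.077  0.056] joint 1.48
neck px 276.58579881656806 213.9171597633136 270 283 207 221 rect (0.6339031457901001, -0.011309098452329636) (0.03591173514723778, 0.03192947059869766) [0.01761375 0.18548755]
body top plane 379 [0.02934074 0.00294717 0.14268097] [ 0.62835633 -0.0127044   0.14250889]
```

Level again (tilt ≲0.03), near arm down, far arm up. Now the far arm.

Call:
jog_arm --increments '[{"dx": 0.4, "dy": 0.03, "dz": 0, "ax": 0, "ay": 0, "az": 0, "gripper": -1}, {"dx": 0.8, "dy": 0.07, "dz": 0, "ax": 0, "ay": 0, "az": 0, "gripper": -1}, {"dx": 1, "dy": 0.07, "dz": 0, "ax": 0, "ay": 0, "az": 0, "gripper": -1}, {"dx": 1, "dy": 0.07, "dz": 0, "ax": 0, "ay": 0, "az": 0, "gripper": -1}]'

```text
time: 52.95
eef_pos: [0.6392, 0.061, 0.2682]
tcp_rot: [0.848, 0.529, 0.001, 0.001]
contact_force: [-0.5, -0.1, 0.5]
opening: -0.0
finger_force: 0.0
```

Call:
jog_arm --increments '[{"dx": 0.3, "dy": 0, "dz": 0, "ax": 0, "ay": 0, "az": 0, "gripper": -1}, {"dx": 0.3, "dy": 0, "dz": -0.3, "ax": 0, "ay": 0, "az": 0, "gripper": -1}, {"dx": 0.3, "dy": 0, "dz": -0.6, "ax": 0, "ay": 0, "az": 0, "gripper": -1}, {"dx": 0.3, "dy": 0, "dz": -0.6, "ax": 0, "ay": 0, "az": 0, "gripper": -1}, {"dx": 0.3, "dy": 0, "dz": -0.6, "ax": 0, "ay": 0, "az": 0, "gripper": -1}]'

```text
time: 53.45
eef_pos: [0.6721, 0.0613, 0.196]
tcp_rot: [0.848, 0.529, -0.001, -0.0]
contact_force: [0.4, 0.4, 0.8]
opening: -0.001
finger_force: 0.0
```

Call:
jog_arm --increments '[{"dx": 0, "dy": 0.02, "dz": -0.15, "ax": 0, "ay": 0, "az": 0, "gripper": -1}, {"dx": 0, "dy": 0.02, "dz": -0.3, "ax": 0, "ay": 0, "az": 0, "gripper": -1}, {"dx": 0, "dy": 0.02, "dz": -0.38, "ax": 0, "ay": 0, "az": 0, "gripper": -1}, {"dx": 0, "dy": 0.02, "dz": -0.45, "ax": 0, "ay": 0, "az": 0, "gripper": -1}, {"dx": 0, "dy": 0.02, "dz": -0.52, "ax": 0, "ay": 0, "az": 0, "gripper": -1}, {"dx": 0, "dy": 0.02, "dz": -0.58, "ax": 0, "ay": 0, "az": 0, "gripper": -1}, {"dx": 0, "dy": 0.02, "dz": -0.64, "ax": 0, "ay": 0, "az": 0, "gripper": -1}, {"dx": 0, "dy": 0.02, "dz": -0.64, "ax": 0, "ay": 0, "az": 0, "gripper": -1}]'

```text
time: 54.25
eef_pos: [0.6721, 0.0632, 0.1178]
tcp_rot: [0.848, 0.529, -0.001, -0.0]
contact_force: [0.8, 0.1, 1.2]
opening: 0.003
finger_force: 0.5
```

Call:
jog_arm --increments '[{"dx": 0, "dy": 0, "dz": -0.07, "ax": 0, "ay": 0, "az": 0, "gripper": -1}, {"dx": 0, "dy": 0, "dz": -0.14, "ax": 0, "ay": 0, "az": 0, "gripper": -1}, {"dx": 0, "dy": 0, "dz": -0.2, "ax": 0, "ay": 0, "az": 0, "gripper": -1}, {"dx": 0, "dy": 0, "dz": -0.26, "ax": 0, "ay": 0, "az": 0, "gripper": -1}, {"dx": 0, "dy": 0, "dz": -0.3, "ax": 0, "ay": 0, "az": 0, "gripper": -1}, {"dx": 0, "dy": 0, "dz": -0.3, "ax": 0, "ay": 0, "az": 0, "gripper": -1}]'

```text
time: 54.85
eef_pos: [0.6719, 0.0639, 0.0815]
tcp_rot: [0.848, 0.529, -0.001, -0.001]
contact_force: [1.0, 1.0, 0.1]
opening: -0.003
finger_force: 0.4
```

Call:
jog_arm --increments '[{"dx": 0, "dy": 0, "dz": -0.03, "ax": 0, "ay": 0, "az": 0, "gripper": -1}, {"dx": 0, "dy": 0, "dz": -0.06, "ax": 0, "ay": 0, "az": 0, "gripper": -1}, {"dx": 0, "dy": 0, "dz": -0.06, "ax": 0, "ay": 0, "az": 0, "gripper": -1}]'

```text
time: 55.15
eef_pos: [0.6725, 0.0637, 0.0754]
tcp_rot: [0.848, 0.529, -0.0, -0.0]
contact_force: [1.7, 0.7, 0.2]
opening: -0.0
finger_force: 0.6
```

Call:
jog_arm --increments '[{"dx": -0.015, "dy": -0.03, "dz": 0, "ax": 0, "ay": 0, "az": 0, "gripper": -1}, {"dx": -0.025, "dy": -0.05, "dz": 0, "ax": 0, "ay": 0, "az": 0, "gripper": -1}, {"dx": -0.025, "dy": -0.05, "dz": 0, "ax": 0, "ay": 0, "az": 0, "gripper": -1}]'

```text
time: 55.45
eef_pos: [0.6701, 0.0588, 0.0759]
tcp_rot: [0.849, 0.529, 0.002, -0.001]
contact_force: [3.4, 5.3, -0.8]
opening: -0.001
finger_force: 2.3
```

Call:
jog_arm --increments '[{"dx": -0.015, "dy": -0.03, "dz": 0, "ax": 0, "ay": 0, "az": 0, "gripper": -1}, {"dx": -0.02, "dy": -0.04, "dz": 0, "ax": 0, "ay": 0, "az": 0, "gripper": -1}, {"dx": -0.02, "dy": -0.04, "dz": 0, "ax": 0, "ay": 0, "az": 0, "gripper": -1}]'

```text
time: 55.75
eef_pos: [0.6694, 0.0574, 0.0763]
tcp_rot: [0.849, 0.528, 0.006, -0.002]
contact_force: [8.1, 13.6, -4.0]
opening: 0.001
finger_force: 6.6
```

Retreat outward, up and away, then measure both arms, tilt and the knob.

Call:
jog_arm --increments '[{"dx": 0.05, "dy": 0.11, "dz": 0, "ax": 0, "ay": 0, "az": 0, "gripper": -1}, {"dx": 0.06, "dy": 0.13, "dz": 0.2, "ax": 0, "ay": 0, "az": 0, "gripper": -1}, {"dx": 0.06, "dy": 0.13, "dz": 0.6, "ax": 0, "ay": 0, "az": 0, "gripper": -1}, {"dx": 0.06, "dy": 0.13, "dz": 1, "ax": 0, "ay": 0, "az": 0, "gripper": -1}, {"dx": 0.06, "dy": 0.13, "dz": 1, "ax": 0, "ay": 0, "az": 0, "gripper": -1}]'

```text
time: 56.25
eef_pos: [0.6786, 0.0679, 0.2058]
tcp_rot: [0.848, 0.529, 0.006, 0.005]
contact_force: [0.8, 0.4, 1.0]
opening: -0.003
finger_force: 0.0
```

Call:
jog_arm --increments '[{"dx": -0.3, "dy": 0, "dz": 0.7, "ax": 0, "ay": 0, "az": 0, "gripper": -1}, {"dx": -0.6, "dy": 0, "dz": 0.7, "ax": 0, "ay": 0, "az": 0, "gripper": -1}, {"dx": -0.9, "dy": 0, "dz": 0.7, "ax": 0, "ay": 0, "az": 0, "gripper": -1}, {"dx": -1, "dy": 0, "dz": 0.7, "ax": 0, "ay": 0, "az": 0, "gripper": -1}]'

```text
time: 56.65
eef_pos: [0.5515, 0.0684, 0.2811]
tcp_rot: [0.848, 0.529, -0.0, 0.0]
contact_force: [0.7, 0.7, -0.9]
opening: -0.003
finger_force: 0.0
```

```bash
python3 arms.py; python3 tilt.py
python3 - <<'E'
from h import *
c=load('top');X=cloud(c);f=c['frame'];hsv=cv2.cvtColor(f,cv2.COLOR_BGR2HSV)
P=X[190:250,335:385]
# raised bar
b=blob(X,(335,195,385,245),.072,.095,'bar')
# brass mark
m=np.zeros((480,640),bool);m[190:250,338:385]=1
mk=m&(hsv[...,1]>110)&(abs(hsv[...,0].astype(int)-18)<10)&(X[...,2]>.03)
v,u=np.where(mk);print('brass',len(u),u.mean(),v.mean(),X[mk].mean(0))
# white housing ring: circle fit
w=m&(X[...,2]>.036)&(X[...,2]<.062);Q=X[w];print('ring',cv2.minEnclosingCircle(Q[:,:2].astype(np.float32)))
cv2.imwrite('pics/k.png',cv2.resize(f[190:255,330:395],None,fx=9,fy=9,interpolation=cv2.INTER_CUBIC))
E
```

```text
56.65 [0.55145234 0.06841318 0.28110619]
neck 174 [ 0.63462826 -0.00891775  0.18632785]
[256 210  10   7  53] inner [0.65  0.026 0.114] outer [0.654 0.043 0.116] joint 1.03
[288 223  17  17 131] inner [ 0.617 -0.042  0.115] outer [ 0.598 -0.077  0.058] joint 1.45
neck px 275.4367816091954 213.5344827586207 268 282 207 221 rect (0.6345440149307251, -0.007811309769749641) (0.034406714141368866, 0.03437447547912598) [0.0618901  0.18654968]
body top plane 371 [ 0.0077116  -0.01300879  0.14340336] [ 0.62862802 -0.01176758  0.14337843]
bar n 114 rect c 0.6462 -0.2302 short 0.0138 long 0.0566 short-dir deg 67.1 z [0.0757 0.0836 0.0897] med [ 0.6444 -0.2301]
brass 48 342.125 220.29166666666666 [ 0.64841927 -0.18336959  0.04085645]
ring ((0.645141065120697, -0.2228240668773651), 0.053456924855709076)
```

View pics/k.png

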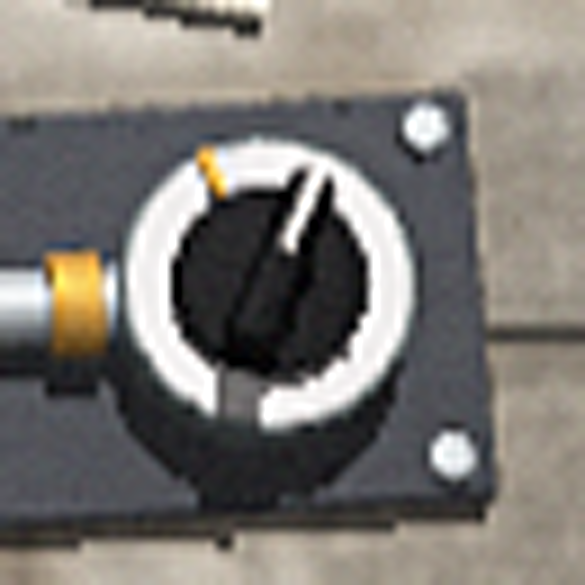

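The white pointer end is at (310,185), brass mark at (210,170), knob centre (265,280) in this crop. The far arm is poorly seen by colour; check by depth.

```bash
cat > far.py <<'E'
from h import *
for n in ('top','scene'):
    c=cam(n) if n=='scene' else load('top'); X=cloud(c)
    for nm,a in(('far',63.5),('near',243.5)):
        u=np.array([np.cos(np.radians(a)),np.sin(np.radians(a))]);D=X[...,:2]-[.634,-.0105]
        R=D@u; T=abs(D@[-u[1],u[0]]); z=X[...,2]
        print(n,nm,[(r,int(k.sum()),np.median(z[k]).round(3) if k.any() else None) for r in range(38,120,5) for k in [(T<.008)&(abs(R-r/1000)<.0025)&(z>.02)]])
E
python3 far.py
```

```text
top far [(38, 5, np.float64(0.115)), (43, 11, np.float64(0.112)), (48, 6, np.float64(0.1)), (53, 7, np.float64(0.089)), (58, 9, np.float64(0.081)), (63, 7, np.float64(0.071)), (68, 3, np.float64(0.062)), (73, 1, np.float64(0.058)), (78, 0, None), (83, 0, None), (88, 0, None), (93, 0, None), (98, 0, None), (103, 0, None), (108, 0, None), (113, 0, None), (118, 0, None)]
top near [(38, 11, np.float64(0.117)), (43, 14, np.float64(0.116)), (48, 15, np.float64(0.102)), (53, 12, np.float64(0.096)), (58, 13, np.float64(0.086)), (63, 13, np.float64(0.077)), (68, 13, np.float64(0.068)), (73, 11, np.float64(0.062)), (78, 8, np.float64(0.053)), (83, 9, np.float64(0.044)), (88, 1, np.float64(0.022)), (93, 0, None), (98, 0, None), (103, 0, None), (108, 0, None), (113, 0, None), (118, 0, None)]
scene far [(38, 0, None), (43, 0, None), (48, 0, None), (53, 0, None), (58, 0, None), (63, 0, None), (68, 0, None), (73, 0, None), (78, 0, None), (83, 0, None), (88, 0, None), (93, 0, None), (98, 0, None), (103, 0, None), (108, 0, None), (113, 0, None), (118, 0, None)]
scene near [(38, 33, np.float64(0.124)), (43, 10, np.float64(0.116)), (48, 27, np.float64(0.109)), (53, 26, np.float64(0.099)), (58, 20, np.float64(0.09)), (63, 16, np.float64(0.083)), (68, 26, np.float64(0.075)), (73, 19, np.float64(0.065)), (78, 20, np.float64(0.06)), (83, 6, np.float64(0.05)), (88, 8, np.float64(0.043)), (93, 0, None), (98, 0, None), (103, 0, None), (108, 0, None), (113, 0, None), (118, 0, None)]
```

Run:
```python
from h import *
c=load('top');X=cloud(c);f=c['frame'];hsv=cv2.cvtColor(f,cv2.COLOR_BGR2HSV)
ax=np.array([.6462,-.2302])
m=np.zeros((480,640),bool);m[200:216,348:358]=1
mk=m&(hsv[...,1]>90)&(abs(hsv[...,0].astype(int)-18)<10)
P=X[mk];z=np.nanmedian(P[:,2]);print(len(P),z,P[:,:2].round(4).tolist())
# pixel rays at ring height instead of noisy depth
def at(u,v,z):
    n=cv2.undistortPoints(np.array([[[u,v]]],float),c['camera_matrix'],c['dist'])[0,0]
    E=c['extrinsics'];d=E[:3,:3]@np.array([n[0],-n[1],-1]);return E[:3,3]+d*(z-E[2,3])/d[2]
v,u=np.where(mk);w=hsv[...,1][mk].astype(float)
Q=np.array([at(a,b,z)[:2] for a,b in zip(u,v)]);q=(Q*w[:,None]).sum(0)/w.sum();d=q-ax
print('mark centroid',q,'r',np.linalg.norm(d),'ang',np.degrees(np.arctan2(d[1],d[0])))
# ring annulus centre at ring height from the white ring
wh=(hsv[...,1]<40)&(hsv[...,2]>170);wm=np.zeros((480,640),bool);wm[196:240,338:382]=1;v,u=np.where(wh&wm&(X[...,2]<.06)&(X[...,2]>.03))
R=np.array([at(a,b,z)[:2] for a,b in zip(u,v)],np.float32);print('ring c',cv2.minEnclosingCircle(R),len(R))
# white pointer on bar
pm=np.zeros((480,640),bool);pm[206:220,358:370]=1;v,u=np.where(pm&(hsv[...,2]>140)&(X[...,2]>.07))
W=np.array([at(a,b,.083)[:2] for a,b in zip(u,v)]);print('white',len(W),W.mean(0),np.degrees(np.arctan2(*(W.mean(0)-ax)[::-1])))
B=X[195:245,335:385].reshape(-1,3);B=B[(B[:,2]>.075)&(B[:,2]<.1)];C=np.cov(B[:,:2].T);vv=np.linalg.eigh(C)[1][:,1];print('bar',B.mean(0),np.degrees(np.arctan2(vv[1],vv[0])))
```

```text
11 0.04590376940733454 [[0.6886, -0.2111], [0.6875, -0.2134], [0.6845, -0.2106], [0.6842, -0.2132], [0.6824, -0.2108], [0.6812, -0.213], [0.679, -0.2132], [0.6775, -0.2153], [0.6765, -0.2134], [0.6751, -0.2155], [0.6716, -0.2151]]
mark centroid [ 0.6803204  -0.21323368] r 0.03810587289453619 ang 26.438795665322736
ring c ((0.6457586288452148, -0.22751961648464203), 0.04596570506691933) 348
white 20 [ 0.66173334 -0.23689562] -23.31838208584785
bar [ 0.64565358 -0.22991091  0.08357068] 157.46314888362238
```

Call:
jog_arm --increments '[{"dx": 0, "dy": -0.3, "dz": 0, "ax": 0, "ay": 0, "az": -0.09, "gripper": 0}, {"dx": 0, "dy": -0.6, "dz": 0, "ax": 0, "ay": 0, "az": -0.18, "gripper": 0}, {"dx": 0, "dy": -0.9, "dz": 0, "ax": 0, "ay": 0, "az": -0.27, "gripper": 0}, {"dx": 0, "dy": -1, "dz": 0, "ax": 0, "ay": 0, "az": -0.36, "gripper": 0}, {"dx": 0, "dy": -1, "dz": 0, "ax": 0, "ay": 0, "az": -0.4, "gripper": 0}, {"dx": 0, "dy": -1, "dz": 0, "ax": 0, "ay": 0, "az": -0.4, "gripper": 0}]' --force 40

```text
time: 57.35
eef_pos: [0.5553, -0.0528, 0.2785]
tcp_rot: [0.971, 0.241, -0.001, -0.0]
contact_force: [0.3, 0.4, -0.2]
opening: 0.498
finger_force: 0.0
```

Call:
jog_arm --increments '[{"dx": 0.1, "dy": -0.3, "dz": 0, "ax": 0, "ay": 0, "az": -0.09, "gripper": 0}, {"dx": 0.3, "dy": -0.6, "dz": 0, "ax": 0, "ay": 0, "az": -0.18, "gripper": 0}, {"dx": 0.5, "dy": -0.9, "dz": 0, "ax": 0, "ay": 0, "az": -0.27, "gripper": 0}, {"dx": 0.5, "dy": -1, "dz": 0, "ax": 0, "ay": 0, "az": -0.36, "gripper": 0}, {"dx": 0.5, "dy": -1, "dz": 0, "ax": 0, "ay": 0, "az": -0.4, "gripper": 0}, {"dx": 0.5, "dy": -1, "dz": 0, "ax": 0, "ay": 0, "az": -0.4, "gripper": 0}]'

```text
time: 57.95
eef_pos: [0.6151, -0.1721, 0.2784]
tcp_rot: [0.998, -0.07, -0.001, -0.0]
contact_force: [-0.2, 0.3, -0.3]
opening: 0.499
finger_force: 0.0
```

Call:
jog_arm --increments '[{"dx": 0.28, "dy": -0.3, "dz": -0.2, "ax": 0, "ay": 0, "az": -0.09, "gripper": 0}, {"dx": 0.28, "dy": -0.48, "dz": -0.4, "ax": 0, "ay": 0, "az": -0.167, "gripper": 0}, {"dx": 0.28, "dy": -0.48, "dz": -0.8, "ax": 0, "ay": 0, "az": -0.167, "gripper": 0}, {"dx": 0.28, "dy": -0.48, "dz": -1, "ax": 0, "ay": 0, "az": -0.167, "gripper": 0}, {"dx": 0.28, "dy": -0.48, "dz": -1, "ax": 0, "ay": 0, "az": -0.167, "gripper": 0}, {"dx": 0.28, "dy": -0.48, "dz": -1, "ax": 0, "ay": 0, "az": -0.167, "gripper": 0}]'

```text
time: 58.55
eef_pos: [0.6485, -0.2286, 0.1598]
tcp_rot: [0.98, -0.199, -0.0, -0.0]
contact_force: [-0.0, -0.8, 1.4]
opening: 0.502
finger_force: 0.0
```

Call:
jog_arm --increments '[{"dx": -0.025, "dy": -0.012, "dz": -0.2, "ax": 0, "ay": 0, "az": 0, "gripper": 0}, {"dx": -0.025, "dy": -0.012, "dz": -0.45, "ax": 0, "ay": 0, "az": 0, "gripper": 0}, {"dx": -0.025, "dy": -0.012, "dz": -0.6, "ax": 0, "ay": 0, "az": 0, "gripper": 0}, {"dx": -0.025, "dy": -0.012, "dz": -0.68, "ax": 0, "ay": 0, "az": 0, "gripper": 0}, {"dx": -0.025, "dy": -0.012, "dz": -0.68, "ax": 0, "ay": 0, "az": 0, "gripper": -1}, {"dx": -0.025, "dy": -0.012, "dz": -0.68, "ax": 0, "ay": 0, "az": 0, "gripper": -1}, {"dx": -0.025, "dy": -0.012, "dz": -0.68, "ax": 0, "ay": 0, "az": 0, "gripper": -1}, {"dx": -0.025, "dy": -0.012, "dz": -0.68, "ax": 0, "ay": 0, "az": 0, "gripper": -1}, {"dx": -0.025, "dy": -0.012, "dz": -0.68, "ax": 0, "ay": 0, "az": 0, "gripper": -1}]'

```text
time: 59.45
eef_pos: [0.6453, -0.2323, 0.0799]
tcp_rot: [0.98, -0.2, 0.001, 0.001]
contact_force: [-3.5, -5.6, 0.1]
opening: 0.16
finger_force: 40.8
```

Call:
jog_arm --increments '[{"dx": 0, "dy": 0, "dz": 0, "ax": 0, "ay": 0, "az": 0.06, "gripper": -1}, {"dx": 0, "dy": 0, "dz": 0, "ax": 0, "ay": 0, "az": 0.12, "gripper": -1}, {"dx": 0, "dy": 0, "dz": 0, "ax": 0, "ay": 0, "az": 0.18, "gripper": -1}, {"dx": 0, "dy": 0, "dz": 0, "ax": 0, "ay": 0, "az": 0.24, "gripper": -1}, {"dx": 0, "dy": 0, "dz": 0, "ax": 0, "ay": 0, "az": 0.3, "gripper": -1}, {"dx": 0, "dy": 0, "dz": 0, "ax": 0, "ay": 0, "az": 0.36, "gripper": -1}, {"dx": 0, "dy": 0, "dz": 0, "ax": 0, "ay": 0, "az": 0.42, "gripper": -1}, {"dx": 0, "dy": 0, "dz": 0, "ax": 0, "ay": 0, "az": 0.48, "gripper": -1}, {"dx": 0, "dy": 0, "dz": 0, "ax": 0, "ay": 0, "az": 0.522, "gripper": -1}, {"dx": 0, "dy": 0, "dz": 0, "ax": 0, "ay": 0, "az": 0.522, "gripper": -1}]'

```text
time: 60.45
eef_pos: [0.6453, -0.2308, 0.0799]
tcp_rot: [0.978, 0.207, 0.0, 0.0]
contact_force: [-3.3, -1.3, 2.9]
opening: 0.161
finger_force: 41.2
```

Call:
jog_arm --increments '[{"dx": 0, "dy": 0, "dz": 0, "ax": 0, "ay": 0, "az": 0, "gripper": -1}, {"dx": 0, "dy": 0, "dz": 0, "ax": 0, "ay": 0, "az": 0, "gripper": -1}, {"dx": 0, "dy": 0, "dz": 0, "ax": 0, "ay": 0, "az": 0, "gripper": 0}, {"dx": 0, "dy": 0, "dz": 0, "ax": 0, "ay": 0, "az": 0, "gripper": 0}, {"dx": 0, "dy": 0, "dz": 0.1, "ax": 0, "ay": 0, "az": 0, "gripper": 0}, {"dx": 0, "dy": 0, "dz": 0.5, "ax": 0, "ay": 0, "az": 0, "gripper": 0}, {"dx": 0, "dy": 0, "dz": 0.9, "ax": 0, "ay": 0, "az": 0, "gripper": 0}, {"dx": 0, "dy": 0, "dz": 1, "ax": 0, "ay": 0, "az": 0, "gripper": 0}]'

```text
time: 61.25
eef_pos: [0.6485, -0.2319, 0.2073]
tcp_rot: [0.978, 0.207, 0.005, 0.004]
contact_force: [0.3, -0.2, 1.0]
opening: 0.504
finger_force: 0.0
```

Call:
jog_arm --increments '[{"dx": -0.4, "dy": -0.3, "dz": 0.3, "ax": 0, "ay": 0, "az": 0, "gripper": 0}, {"dx": -0.8, "dy": -0.6, "dz": 0.5, "ax": 0, "ay": 0, "az": 0, "gripper": 0}, {"dx": -1, "dy": -1, "dz": 0.5, "ax": 0, "ay": 0, "az": 0, "gripper": 0}, {"dx": -1, "dy": -1, "dz": 0.5, "ax": 0, "ay": 0, "az": 0, "gripper": 0}]'

```text
time: 61.65
eef_pos: [0.5239, -0.3524, 0.2606]
tcp_rot: [0.978, 0.206, 0.001, 0.002]
contact_force: [0.9, 0.3, -0.2]
opening: 0.501
finger_force: 0.0
```

Run:
```python
from h import *
s=get_state();print(s['time'],s['eef_pos'])
c=cam('top');f=c['frame'];X=cloud(c);cv2.imwrite('pics/k2.png',cv2.resize(f[190:255,330:395],None,fx=9,fy=9,interpolation=cv2.INTER_CUBIC))
B=X[195:245,335:385].reshape(-1,3);B=B[(B[:,2]>.075)&(B[:,2]<.1)];C=np.cov(B[:,:2].T);vv=np.linalg.eigh(C)[1][:,1];print('bar',len(B),B.mean(0),np.degrees(np.arctan2(vv[1],vv[0]))%180)
```

```text
61.65 [ 0.52393843 -0.35237874  0.26056701]
bar 116 [ 0.6458963  -0.22990979  0.08342371] 23.491672525103297
```

View pics/k2.png

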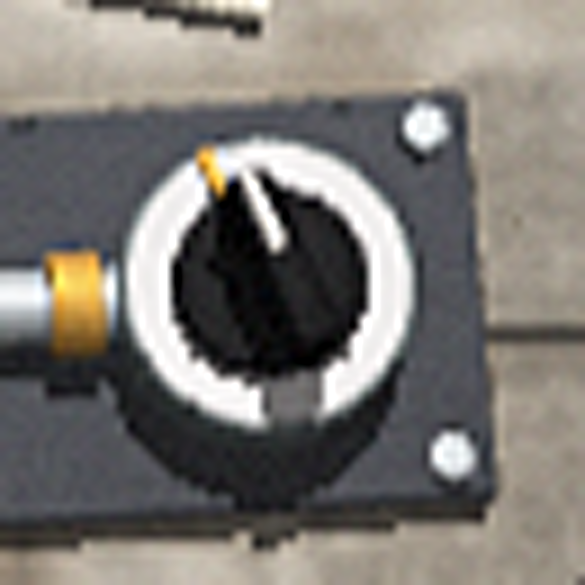

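The pointer end now stands at (248,170) with the mark at (212,172); after parallax they nearly coincide. One independent check of the mark's angle with the other camera.

Run:
```python
from h import *
def at(c,U,z):
    n=cv2.undistortPoints(np.asarray(U,float).reshape(-1,1,2),c['camera_matrix'],c['dist'])[:,0]
    E=c['extrinsics'];d=np.c_[n[:,0],-n[:,1],-np.ones(len(n))]@E[:3,:3].T
    return (E[:3,3]+d*((z-E[2,3])/d[:,2])[:,None])[:,:2]
for n in('top','scene'):
    c=load('top') if n=='top' else cam('scene')
    X=cloud(c);hsv=cv2.cvtColor(c['frame'],cv2.COLOR_BGR2HSV)
    D=np.linalg.norm(X[...,:2]-[.6455,-.229],axis=-1)
    wh=(hsv[...,1]<45)&(hsv[...,2]>150)&(D<.055)&(X[...,2]>.033)&(X[...,2]<.055)
    v,u=np.where(wh);R=at(c,np.c_[u,v],.042).astype(np.float32)
    h=cv2.convexHull(R)[:,0]; A=np.c_[2*h,np.ones(len(h))];s=np.linalg.lstsq(A,(h**2).sum(1),rcond=None)[0];ctr=s[:2];rad=np.sqrt(s[2]+ctr@ctr)
    mk=(hsv[...,1]>90)&(abs(hsv[...,0].astype(int)-18)<10)&(D<.055)&(D>.025)&(X[...,1]<-.19)&(X[...,0]>.645)&(X[...,2]<.06)
    v,u=np.where(mk);w=hsv[...,1][mk].astype(float)
    for z in(.043,.046):
        Q=at(c,np.c_[u,v],z);q=(Q*w[:,None]).sum(0)/max(w.sum(),1)-ctr
        print(n,len(R),'ring',ctr,rad,'mark n',len(u),q,np.linalg.norm(q),np.degrees(np.arctan2(q[1],q[0])))
    B=X[(D<.04)&(X[...,2]>.076)];V=np.linalg.eigh(np.cov(B[:,:2].T))[1][:,1];print('bar',len(B),np.degrees(np.arctan2(V[1],V[0]))%180)
```

```text
top 359 ring [ 0.64671575 -0.22921261] 0.0441878217698449 mark n 10 [0.03519357 0.01600414] 0.03866160583108776 24.453485683813085
top 359 ring [ 0.64671575 -0.22921261] 0.0441878217698449 mark n 10 [0.03448309 0.0163077 ] 0.03814478198031604 25.31034967263753
bar 115 23.74548636774611Traceback (most recent call last):
  File "<stdin>", line 16, in <module>
  File "<stdin>", line 3, in at
cv2.error: OpenCV(4.12.0) /io/opencv/modules/calib3d/src/undistort.dispatch.cpp:347: error: (-215:Assertion failed) CV_IS_MAT(_src) && CV_IS_MAT(_dst) && (_src->rows == 1 || _src->cols == 1) && (_dst->rows == 1 || _dst->cols == 1) && _src->cols + _src->rows - 1 == _dst->rows + _dst->cols - 1 && (CV_MAT_TYPE(_src->type) == CV_32FC2 || CV_MAT_TYPE(_src->type) == CV_64FC2) && (CV_MAT_TYPE(_dst->type) == CV_32FC2 || CV_MAT_TYPE(_dst->type) == CV_64FC2) in function 'cvUndistortPointsInternal'
```

Mark 24.5–25.3°, pointer 23.7°: within 1 mm. Final check of everything, then hand in.

```bash
python3 - <<'E'
from h import *
find('top',(.53,.625,.15,.42),(.014,.075))
find('top',(.42,.50,.16,.41),(.014,.12),fresh=False)
E
python3 arms.py; python3 tilt.py; python3 far.py | head -2
```

```text
[153 230  20  23 452] c 0.594 0.3053 sz 0.051 0.062 short -87.9 pcashort -85.8 mean [0.5934 0.3043 0.0304] z95 0.036
[128 235  14  29 332] c 0.5737 0.379 sz 0.034 0.079 short -86.9 pcashort -85.4 mean [0.5678 0.3781 0.0236] z95 0.033
[189 242  20  16 299] c 0.5713 0.2082 sz 0.04 0.05 short 0.3 pcashort 0.0 mean [0.5701 0.2079 0.0306] z95 0.037
[173 280  26  24 301] c 0.4547 0.2319 sz 0.06 0.063 short -0.7 pcashort -10.1 mean [0.4573 0.2374 0.0469] z95 0.061
[128 284  30  16 410] c 0.455 0.3454 sz 0.039 0.064 short 0.1 pcashort 1.4 mean [0.4567 0.3407 0.0626] z95 0.073
61.8 [ 0.52436362 -0.35217993  0.25944062]
neck 175 [ 0.63392347 -0.00808823  0.18646197]
[254 210  12   7  59] inner [0.651 0.026 0.114] outer [0.665 0.052 0.055] joint 1.57
[288 222  17  18 131] inner [ 0.618 -0.042  0.113] outer [ 0.598 -0.077  0.059] joint 1.44
neck px 275.4457142857143 213.57714285714286 268 282 207 221 rect (0.6349680423736572, -0.008026661351323128) (0.03431656211614609, 0.034920625388622284) [0.02677925 0.1861052 ]
body top plane 375 [ 0.00991348 -0.01568875  0.14307751] [ 0.62872766 -0.01183832  0.14304624]
top far [(38, 5, np.float64(0.115)), (43, 10, np.float64(0.113)), (48, 6, np.float64(0.101)), (53, 8, np.float64(0.086)), (58, 9, np.float64(0.078)), (63, 6, np.float64(0.069)), (68, 8, np.float64(0.06)), (73, 4, np.float64(0.052)), (78, 8, np.float64(0.036)), (83, 0, None), (88, 0, None), (93, 0, None), (98, 0, None), (103, 0, None), (108, 0, None), (113, 0, None), (118, 0, None)]
top near [(38, 10, np.float64(0.115)), (43, 13, np.float64(0.115)), (48, 14, np.float64(0.102)), (53, 12, np.float64(0.095)), (58, 15, np.float64(0.086)), (63, 14, np.float64(0.077)), (68, 13, np.float64(0.068)), (73, 12, np.float64(0.063)), (78, 8, np.float64(0.057)), (83, 8, np.float64(0.045)), (88, 0, None), (93, 0, None), (98, 0, None), (103, 0, None), (108, 0, None), (113, 0, None), (118, 0, None)]
```

```bash
python3 -c "
from plant import job
print(job.sign_off())"
```

```text
the job is handed in; nothing more can be done
None
```

The job is handed in, but the hand-in gave no verdict; my last camera check showed the kit sorted into the tray, the coupling home with both cam arms down and a slight lean of about 0.03 rad (limit 0.06), and the pointer within about 1 mm of the brass mark.

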